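# Clear the tasting slab through the treadle chute

## Task

Clear the leftover chocolate pieces off the marble tasting slab: slide the empty catch tray fully home under the chute, take the wooden scraper block and wipe every piece off the slab into the chute, and when all of them lie on the chute's closed gate press the treadle right down to its stop and keep it down until they have all dropped into the tray. Finish with the treadle let up, the tray with the pieces drawn completely out from under the chute and standing flat on the counter, and the block back lying on its cork mat. Never lift pieces off the slab by hand, and do not knock over the cocoa tin or the empty cup.

Things in the scene. Friction and masses are not known exactly. Their poses are not given: they have to be found in the camera images.
- bay (a point): On the counter under the middle of the chute of the fixed clearing station (dark wood, marble slab, steel; 320 mm deep, 165 wide, maybe turned a few degrees): x points away from the robot to the slab, y left, z up. The tray bay is here: 55 mm high, open at the right (-y) end, x -60 (front corner posts) to 62 mm (cabinet). The tray is home against the end stop: its middle at y = 0 to 3 mm.
- chute (a point): Middle of the chute's floor, 60 mm above bay, same axes: the top of the steel sliding gate. Open-topped shaft, inside 100 mm in x, 150 mm in y; its walls rise 58 mm above this point. The gate is linked to the treadle: treadle up = gate shut; treadle at its stop = gate drawn back under the slab, so that what lies on it drops into the bay.
- bay_stop (a point): Face of the end stop that closes the left end of the tray bay, 88 mm to the left of bay (y), 30 mm up. The right front corner post (16 mm square, x -76 to -60, y -89 to -73 mm from bay) stands beside the bay's mouth.
- slab_center (a point): Middle of the top of the marble slab, 105 mm above the counter, same axes as bay and 145 mm behind it. The clear surface is 190 mm in x (its front edge, x = -95 mm from here, is the brink of the chute; nothing stands there) and 150 mm in y; upstands 13 mm high along both sides and at the back.
- tray_mid (a point): Middle of the loose catch tray (aluminium, open top, 108 mm in x, 170 mm in y, 45 mm high, walls 4 mm, about 0.35 kg); this point is 22.5 mm above its underside. Its handle points along its -y. It starts to the right of the chute, roughly lined up with the bay. Held: no reading.
- tray_handle (a point): Middle of the grip of the tray's handle: wooden bar running along the tray's y, 20 mm wide, 28 mm high (12 to 40 mm above the counter), from 85 to 172 mm from the tray's middle on its -y side; this point is 143 mm from the middle, 26 mm high. Same axes as the tray.
- treadle (a joint): Angle of the steel treadle, rad: 0 = up (gate shut), 0.32 = down at its stop (gate fully open). Hinge along the station's x on the right side of the slab; the plate (50 x 125 mm) slopes up to the right (-y) and is sprung up: about 4 N to start and 10.5 N to hold at the stop, pressed at the pad; it returns when let go.
- treadle_pad (a point): Top of the rubber pad on the treadle, where to press it, 100 mm from its hinge; 61 mm above the counter when up, about 30 mm when down at the stop. It moves with the treadle. Around it is free space; the station's side is about 105 mm to the left.
- block_center (a point): Centre of the scraper block: plain beech block 44 x 112 x 44 mm (long along its y, square section: it works on any of its four long faces) with thin steel end plates, about 0.14 kg. Starts on its cork mat. Held: no reading.
- mat_top (a point): Middle of the top of the cork mat of the scraper block, 80 x 150 x 4 mm, fixed on the counter left of the copper pot; long along its y. Between mat and station stands the fixed copper pot, 278 mm high, at about x 0.56, y 0.16, radius 0.1 m, with a spigot to the front.
- piece0_center (a point): Centre of a loose piece of chocolate, 48 x 48 x 10 mm, 22 g, lying flat on the slab at the start, at least 45 mm from its back upstand; two to four of the four pieces are there, the others absent.
- piece1_center (a point): Centre of a loose piece of chocolate, 48 x 48 x 10 mm, 22 g, lying flat on the slab at the start, at least 45 mm from its back upstand; two to four of the four pieces are there, the others absent.
- piece2_center (a point): Centre of a loose piece of chocolate, 48 x 48 x 10 mm, 22 g, lying flat on the slab at the start, at least 45 mm from its back upstand; two to four of the four pieces are there, the others absent.
- piece3_center (a point): Centre of a loose piece of chocolate, 48 x 48 x 10 mm, 22 g, lying flat on the slab at the start, at least 45 mm from its back upstand; two to four of the four pieces are there, the others absent.
- tin_center (a point): Centre of a round cocoa tin, diameter 68, height 85 mm, standing loose left of the pot: bystander.
- cup_center (a point): Centre of an empty white tasting cup, 52 mm high, standing loose at the left: bystander.

How it is judged (in metres and radians):
On the way, in this order (a step that is already met when the one before it is completed fails the run):
1. every piece has been wiped off the slab and lies in the chute on the shut gate, the block being on or just above the slab (x of piece0_center in the frame of bay between -0.056 and 0.056 m and z of piece0_center in the frame of bay between 0.055 and 0.1 m and x of piece1_center in the frame of bay between -0.056 and 0.056 m and z of piece1_center in the frame of bay between 0.055 and 0.1 m and x of piece2_center in the frame of bay between -0.056 and 0.056 m and z of piece2_center in the frame of bay between 0.055 and 0.1 m and x of piece3_center in the frame of bay between -0.056 and 0.056 m and z of piece3_center in the frame of bay between 0.055 and 0.1 m and z of block_center in the frame of slab_center between 0.01 and 0.15 m and x of block_center in the frame of slab_center between -0.16 and 0.15 m and y of block_center in the frame of slab_center between -0.1 and 0.1 m and value of joint treadle below 0.06 rad), for 0.2 s.
2. the treadle is held down at its stop with the tray home, until every piece is in the tray (x of piece0_center in the frame of tray_mid between -0.055 and 0.055 m and y of piece0_center in the frame of tray_mid between -0.086 and 0.086 m and z of piece0_center in the frame of tray_mid between -0.025 and 0.025 m and x of piece1_center in the frame of tray_mid between -0.055 and 0.055 m and y of piece1_center in the frame of tray_mid between -0.086 and 0.086 m and z of piece1_center in the frame of tray_mid between -0.025 and 0.025 m and x of piece2_center in the frame of tray_mid between -0.055 and 0.055 m and y of piece2_center in the frame of tray_mid between -0.086 and 0.086 m and z of piece2_center in the frame of tray_mid between -0.025 and 0.025 m and x of piece3_center in the frame of tray_mid between -0.055 and 0.055 m and y of piece3_center in the frame of tray_mid between -0.086 and 0.086 m and z of piece3_center in the frame of tray_mid between -0.025 and 0.025 m and y of tray_mid in the frame of bay between -0.01 and 0.01 m and x of tray_mid in the frame of bay between -0.012 and 0.014 m and value of joint treadle above 0.29 rad), for 0.3 s.
At the end, for the whole second after the job is handed in: every piece lies inside the tray; the tray stands flat on the counter wholly out from under the chute (its middle at least 155 mm to the right of the chute's middle); the treadle is up; the block lies flat on the cork mat, its centre within 35 mm across and 45 mm along of the mat's middle (x of piece0_center in the frame of tray_mid between -0.055 and 0.055 m and y of piece0_center in the frame of tray_mid between -0.086 and 0.086 m and z of piece0_center in the frame of tray_mid between -0.025 and 0.025 m and x of piece1_center in the frame of tray_mid between -0.055 and 0.055 m and y of piece1_center in the frame of tray_mid between -0.086 and 0.086 m and z of piece1_center in the frame of tray_mid between -0.025 and 0.025 m and x of piece2_center in the frame of tray_mid between -0.055 and 0.055 m and y of piece2_center in the frame of tray_mid between -0.086 and 0.086 m and z of piece2_center in the frame of tray_mid between -0.025 and 0.025 m and x of piece3_center in the frame of tray_mid between -0.055 and 0.055 m and y of piece3_center in the frame of tray_mid between -0.086 and 0.086 m and z of piece3_center in the frame of tray_mid between -0.025 and 0.025 m and y of tray_mid in the frame of bay below -0.155 m and height (world z) of tray_mid below 0.028 m and angle between tray_mid's own z axis and vertical below 0.06 rad and value of joint treadle below 0.06 rad and x of block_center in the frame of mat_top between -0.035 and 0.035 m and y of block_center in the frame of mat_top between -0.045 and 0.045 m and z of block_center in the frame of mat_top below 0.03 m); the robot touches nothing.
It fails at once if a piece is lifted more than about 5 cm above the slab (z of any of piece0_center, piece1_center, piece2_center, piece3_center in the frame of slab_center above 0.055 m).
It fails at once if the tin or the cup is knocked over (angle between any of tin_center, cup_center's own z axis and vertical above 0.6 rad).
Of piece0, piece1, piece2, piece3 only 2 to 4 are there at a start; the rules pass over those that are not, and their reading is None.
At some moment in a run one of tray, block may be knocked a few centimetres aside while the robot is not near it.
Once in a run the grip may slacken for a moment while it holds something.
It also fails if it takes over 208 s, if anything falls off the work surface, if the arm or the gripper's body presses on something with over 40 N, if the wrist force passes 120 N, or if a joint passes its speed limit or range.

## Robot

A 6-joint arm with a two-finger parallel gripper is mounted at the origin on a cart in front of the work surface, level with it; the furniture and walls round the work are solid. World frame = base frame: x ahead of the robot, y to its left, z up, the work surface at z = 0. Lengths are in m, angles in degrees, forces in N, time in s.
With the tool pointing down it reaches from about 0.4 to 0.825 m from the base axis. Payload 7 kg.
Tool frame: the origin (TCP) lies at the very end of the fingers, on their centre line; the grasp point (between the pads) lies 19 mm behind it; x points along the fingers, y is the direction in which the jaws open and shut, and the axes are right-handed (so a half turn about x gives the same grasp; the last joint's range is limited). The gripper opens to 88 mm and grips with 3 to 60 N. Pads are 19 mm wide; open, the fingers measure 130 mm over their backs; the gripper's body (78 mm by 193 mm) begins 47 mm behind the grasp point.
Start: joints at [-52.821, 20.546, 0.682, 0, -70.136, -16.507], TCP at [0.238, -0.632, 0.227] pointing down, gripper open.
Joint ranges: [-176.03, 176.03], [-82.01, 121.73], [-58.28, 71.71], [-173.87, 95.51], [-174.79, -0.11], [-173.66, 173.66]. Speed limits (degrees/s): [136.94, 136.94, 172.46, 180, 180, 180].

## Interface

Orientations are given as [roll, pitch, yaw] about the fixed x, y, z axes, in that order (R = Rz(yaw) Ry(pitch) Rx(roll)).
In Python, from plant import monitor, eyes, ticket gives the robot as it stands. The module is installed in compiled form; this text tells all that it offers.
- The arm moves only by the shell command python3 -m crank 'ROWS'. ROWS is JSON, a list of rows, each an object with "linear": the shift along the world's x, y, z in units of 60 mm (1.0 is 60 mm), a list of three; "rot": the turn, a rotation vector about the world's x, y, z in units of 5 degrees (1.0 is 5 degrees), a list of three; "hand": the opening, from 0 (shut) to 1 (fully open). In form: [{"linear": [tx, ty, tz], "rot": [ax, ay, az], "hand": hand}, ...]. A call has 1 to 20 rows; each row shifts and turns the pose as measured when the row begins; what a row does not reach is not made up. A row lasts 1/8 s, in which the tool goes at most 62.5 mm and 10.7 degrees, less where a joint would pass 70% of its speed; a pose out of reach is approached as far as the arm can. A call is refused whole if a number of a shift passes 1 or a number of a turn 1, either way. A call with a gripper value outside its range is refused whole. The fingers move at their own pace and stop on an object; the grip force is fixed at half the most. Time passes only in rows, so rows that do not move let the fingers close. It gives the time, the measured TCP pose, the force and the opening at its end, in the units of the state.
- monitor.get_obs(): the state, without advancing time (a new reading comes with each control period).
- eyes.snapshot(name): name is "scene" or "side" or "wrist"; returns a dict with "image" (420x560x3 uint8, red, green, blue), "depth" (420x560 float32, m along the optical axis (not along the pixel's ray), 0 where there is no reading), "K" (3x3 intrinsics, pixels), "k1" (the pictures are not rectified: a ray, as slopes to the right and down, at radius r is drawn at 1 + k1 r^2 times it, then the intrinsics apply), "camera_from_world" (4x4, takes a point from world to camera coordinates); the wrist camera has in their place "hand_eye" (4x4, takes a point from camera to tool coordinates, whose origin is the TCP and whose axes are the tool frame's). Camera axes: x right, y up, looking along -z (the intrinsics and any distortion apply to the point x, -y, -z); pixel columns grow to the right and rows downward; lengths in m; the calibration is good to about 2 mm. A picture is of the moment at which its call begins: read the wrist's pose just before it.
- ticket.close_job(): hands the job in, once; it reports no verdict.
The state is a dict: "clock": time; "joint_pos": joint angles; "qvel": joint speeds; "tau": joint torques, N m; "tool_pos": TCP position; "orientation": TCP orientation; "force": force on the tool from outside, world axes, zero at the start; "moment": the same for the moment, N m; "opening": finger opening in m.
Only numpy, scipy, OpenCV 4.12 (cv2) and the standard library are available. Lean on these libraries where they do the work, as an engineer would, in place of code of your own. Each camera call takes 0.05 s, during which the arm holds its last target.

## Working session

There is one attempt and no reset: what is moved stays moved. The work goes in short steps, Python scripts to look and compute and a shell command to move; the robot and the scene stay as the last step left them, time stands still between calls to the robot, and variables do not carry over. Pictures are saved under pics/ and viewed, and the job is handed in when it is done.

```bash
mkdir -p pics; ls; cat > h.py <<'E'
import numpy as np, cv2
from plant import monitor, eyes, ticket
from scipy.spatial.transform import Rotation as R
def snap(name, fn=None):
    o=monitor.get_obs(); s=eyes.snapshot(name)
    if name=='wrist':
        T=np.eye(4); T[:3,:3]=R.from_euler('xyz',o['orientation'],degrees=True).as_matrix(); T[:3,3]=o['tool_pos']
        s['wc']=T@np.array(s['hand_eye'])
    else: s['wc']=np.linalg.inv(np.array(s['camera_from_world']))
    if fn: cv2.imwrite('pics/'+fn, cv2.cvtColor(s['image'],cv2.COLOR_RGB2BGR))
    return s
def rays(s,uv):
    uv=np.asarray(uv,float).reshape(-1,1,2)
    n=cv2.undistortPoints(uv,np.array(s['K'],float),np.array([s['k1'],0,0,0,0.])).reshape(-1,2)
    return np.c_[n[:,0],-n[:,1],-np.ones(len(n))]
def onplane(s,uv,z):
    d=rays(s,uv)@s['wc'][:3,:3].T; c=s['wc'][:3,3]
    return c+d*((z-c[2])/d[:,2])[:,None]
def bydepth(s,uv):
    uv=np.asarray(uv).reshape(-1,2).astype(int)
    r=rays(s,uv); D=s['depth'][uv[:,1],uv[:,0]]
    return (r*D[:,None])@s['wc'][:3,:3].T+s['wc'][:3,3]
def cloud(s):
    v,u=np.mgrid[0:420,0:560]; P=bydepth(s,np.c_[u.ravel(),v.ravel()]).reshape(420,560,3)
    P[s['depth']==0]=np.nan; return P
def st():
    o=monitor.get_obs(); print({k:np.round(o[k],3) for k in ['clock','tool_pos','orientation','force','opening','joint_pos']})
E
python3 - <<'E'
from h import *
for n in ['scene','side','wrist']:
    s=snap(n,n+'0.png'); print(n,s['k1'],s['wc'][:3,3].round(3))
st()
E
```

```text
pics
scene -0.13190006781046096 [0.123 0.932 0.96 ]
side -0.08602923376446518 [-0.156 -0.898  1.067]
wrist 0.01364216142265553 [ 0.177 -0.654  0.383]
{'clock': np.float64(0.15), 'tool_pos': array([ 0.238, -0.631,  0.226]), 'orientation': array([ 95.584,  89.927, 116.255]), 'force': array([ 0.17 , -0.651, -0.416]), 'opening': np.float64(0.088), 'joint_pos': array([-5.2818e+01,  2.0582e+01,  6.4600e-01, -1.5000e-02, -7.0136e+01,
       -1.6507e+01])}
```

View pics/scene0.png

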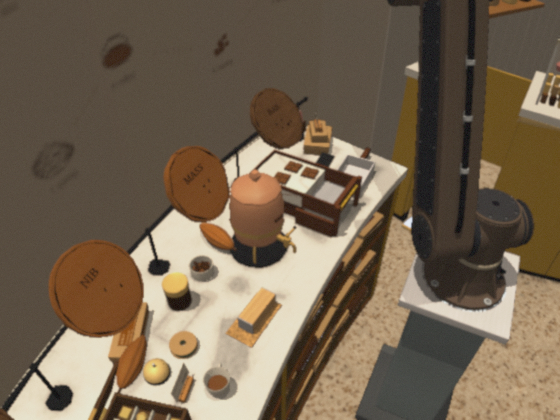

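View pics/side0.png

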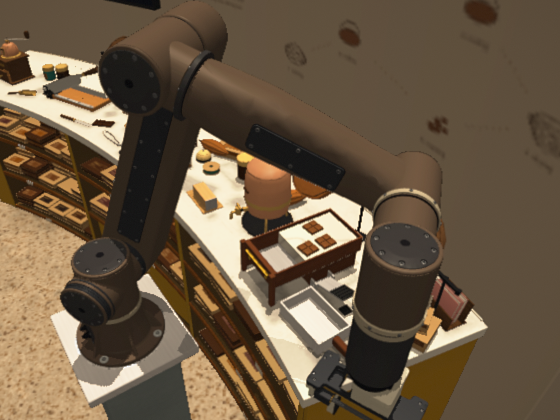

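View pics/wrist0.png

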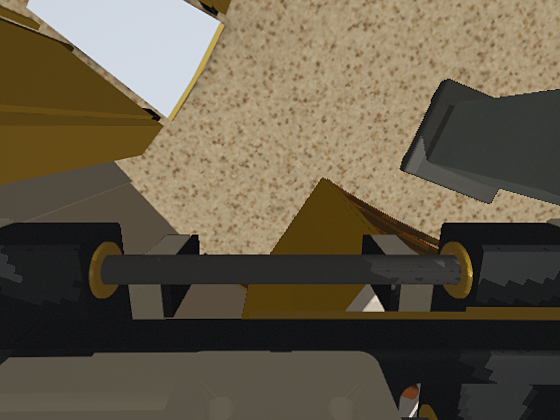

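```bash
python3 - <<'E'
from h import *
a=snap('scene')['image'][:,:,::-1]; b=snap('side')['image'][:,:,::-1]
cv2.imwrite('pics/c1.png',cv2.resize(a[100:260,220:420],None,fx=4,fy=3.75,interpolation=3))
cv2.imwrite('pics/c2.png',cv2.resize(b[190:370,220:420],None,fx=4,fy=3.3333,interpolation=3))
cv2.imwrite('pics/c3.png',cv2.resize(a[240:360,140:300],None,fx=5,fy=5,interpolation=3))
E
```

```text
(no output)
```

View pics/c1.png

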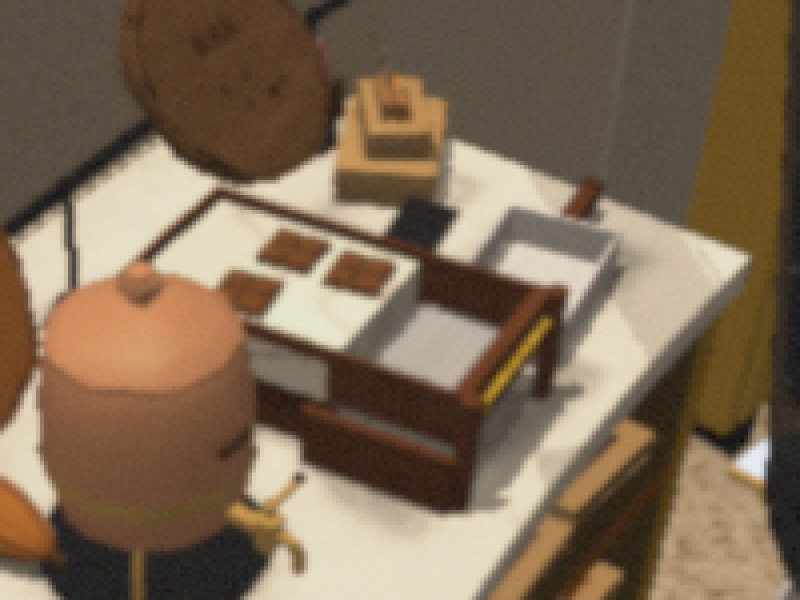

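View pics/c2.png

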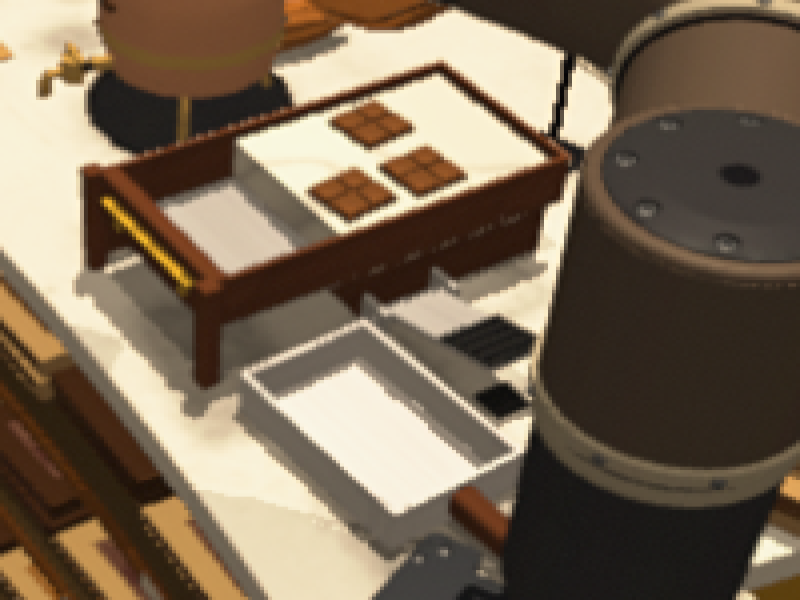

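View pics/c3.png

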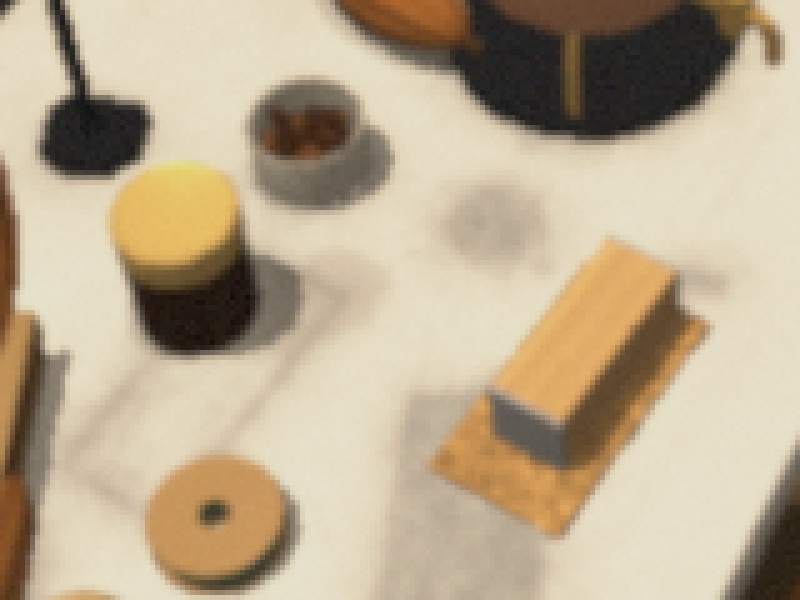

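```bash
python3 - <<'E'
from h import *
S=snap('side');C=snap('scene')
f2=lambda L:[(220+(x+.5)/4-.5,190+(y+.5)*.3-.5) for x,y in L]
f1=lambda L:[(220+(x+.5)/4-.5,100+(y+.5)/3.75-.5) for x,y in L]
f3=lambda L:[(140+(x+.5)/5-.5,240+(y+.5)/5-.5) for x,y in L]
p=lambda n,X:print(n,X.round(4).tolist())
r=onplane(S,f2([(85,168),(205,290),(568,155),(440,65)]),.118); p('rim side',r)
d=lambda a,b:np.linalg.norm(a-b).round(4)
print([d(r[i],r[(i+1)%4]) for i in range(4)])
r=onplane(C,f1([(475,395),(560,290),(215,192)]),.118);p('rim scene FL,FR,BR',r)
t=onplane(S,f2([(243,375),(365,320),(520,450),(398,515)]),.045);p('tray side',t);print([d(t[i],t[(i+1)%4]) for i in range(4)],t.mean(0))
pc=onplane(S,f2([(372,124),(422,170),(352,194)]),.115);p('pieces',pc)
pc=onplane(C,f1([(293,250),(358,272),(248,291)]),.115);p('pieces scene',pc)
m=onplane(C,f3([(430,465),(560,537),(710,325)]),.004);p('mat',m);print(d(m[0],m[1]),d(m[1],m[2]),(m[0]+m[2])/2)
b=onplane(C,f3([(612,240),(680,275),(562,422),(492,390)]),.048);p('block',b);print(d(b[0],b[1]),d(b[1],b[2]),b.mean(0))
t=onplane(C,f3([(175,200)]),.085);p('tin',t)
E
```

```text
rim side [[0.3936, 0.0162, 0.118], [0.3815, -0.1528, 0.118], [0.6972, -0.1688, 0.118], [0.7024, -0.0166, 0.118]]
[np.float64(0.1695), np.float64(0.3162), np.float64(0.1523), np.float64(0.3105)]
rim scene FL,FR,BR [[0.3967, 0.0038, 0.118], [0.3841, -0.1514, 0.118], [0.6931, -0.1582, 0.118]]
tray side [[0.389, -0.1891, 0.045], [0.496, -0.1882, 0.045], [0.4932, -0.3552, 0.045], [0.388, -0.3574, 0.045]]
[np.float64(0.107), np.float64(0.167), np.float64(0.1052), np.float64(0.1684)] [ 0.4415388  -0.27247756  0.045     ]
pieces [[0.606, -0.0514, 0.115], [0.5971, -0.1208, 0.115], [0.5355, -0.1163, 0.115]]
pieces scene [[0.5979, -0.1115, 0.115], [0.538, -0.1063, 0.115], [0.6048, -0.0434, 0.115]]
mat [[0.512, 0.4594, 0.004], [0.4338, 0.4652, 0.004], [0.4247, 0.3186, 0.004]]
0.0784 0.1469 [0.46835631 0.38897167 0.004     ]
block [[0.4805, 0.3216, 0.048], [0.4385, 0.3258, 0.048], [0.4495, 0.4309, 0.048], [0.4893, 0.4304, 0.048]]
0.0422 0.1057 [0.46445259 0.37715745 0.048     ]
tin [[0.6782, 0.4263, 0.085]]
```

```bash
python3 - <<'E'
from h import *
s=snap('wrist'); print(np.array(s['hand_eye']).round(3)); print(s['wc'].round(3)); print(s['K'])
o=monitor.get_obs(); print(R.from_euler('xyz',o['orientation'],degrees=True).as_matrix().round(3))
E
```

```text
[[ 0.     0.249 -0.969 -0.157]
 [ 1.    -0.001 -0.    -0.   ]
 [-0.001 -0.969 -0.249 -0.065]
 [ 0.     0.     0.     1.   ]]
[[-0.354 -0.906 -0.232  0.177]
 [ 0.935 -0.343 -0.088 -0.655]
 [ 0.    -0.248  0.969  0.383]
 [ 0.     0.     0.     1.   ]]
[[311.70226942   0.         280.35830116]
 [  0.         311.70226942 204.77286288]
 [  0.           0.           1.        ]]
[[-0.    -0.353  0.936]
 [ 0.     0.936  0.353]
 [-1.     0.    -0.   ]]
```

```bash
python3 -m crank '[{"linear":[0,0,1],"rot":[0,0,1],"hand":1},{"linear":[0.2,0.3,1],"rot":[0,0,1],"hand":1},{"linear":[0.35,0.65,0],"rot":[0,0,1],"hand":1},{"linear":[0.35,0.65,0],"rot":[0,0,1],"hand":1},{"linear":[0.35,0.65,0],"rot":[0,0,1],"hand":1},{"linear":[0.35,0.65,0],"rot":[0,0,1],"hand":1},{"linear":[0.35,0.65,0],"rot":[0,0,1],"hand":1},{"linear":[0.35,0.65,0],"rot":[0,0,1],"hand":1},{"linear":[0.35,0.65,0],"rot":[0,0,1],"hand":1},{"linear":[0.35,0.65,0],"rot":[0,0,1],"hand":1},{"linear":[0.35,0.65,0],"rot":[0,0,1],"hand":1},{"linear":[0.35,0.65,0],"rot":[0,0,1],"hand":1},{"linear":[0.35,0.65,0],"rot":[0,0,1],"hand":1},{"linear":[0,0,0],"rot":[0,0,0],"hand":1}]'
python3 - <<'E'
from h import *
st(); s=snap('wrist','w1.png'); print(s['wc'].round(3))
E
```

```text
clock: 2.15
tool_pos: [0.4855, -0.1689, 0.3502]
orientation: [-101.6, 89.8, -13.9]
force: [-0.8, -0.9, 0.1]
opening: 0.0876
{'clock': np.float64(2.15), 'tool_pos': array([ 0.486, -0.169,  0.35 ]), 'orientation': array([-101.615,   89.846,  -13.856]), 'force': array([-0.769, -0.877,  0.082]), 'opening': np.float64(0.088), 'joint_pos': array([ 2.7610e+00,  1.6990e+00, -7.2420e+00,  4.5000e-02, -8.0911e+01,
       -5.0090e+00])}
[[-0.999 -0.036 -0.013  0.483]
 [ 0.038 -0.968 -0.247 -0.235]
 [-0.004 -0.247  0.969  0.507]
 [ 0.     0.     0.     1.   ]]
```

View pics/w1.png

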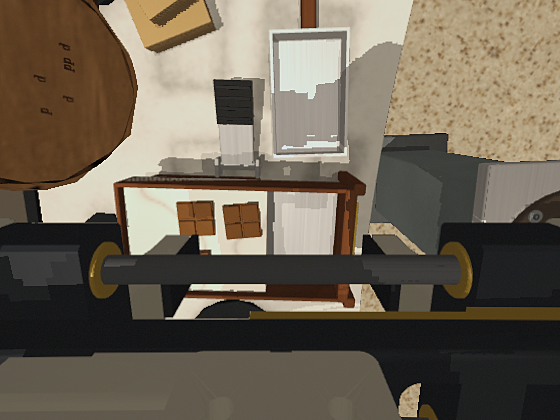

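```bash
python3 - <<'E'
from h import *
a=cv2.imread('pics/w1.png')
cv2.imwrite('pics/w1a.png',cv2.resize(a[0:190,170:420],None,fx=3.2,fy=3.2,interpolation=3)[:600])
cv2.imwrite('pics/w1b.png',cv2.resize(a[160:310,100:380],None,fx=2.85,fy=2.85,interpolation=3)[:600,:800])
E
```

```text
(no output)
```

View pics/w1a.png

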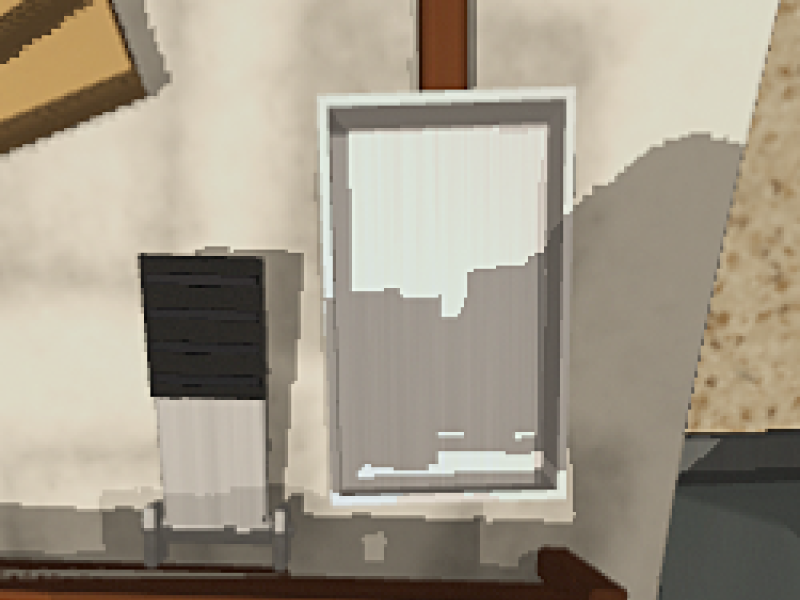

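View pics/w1b.png

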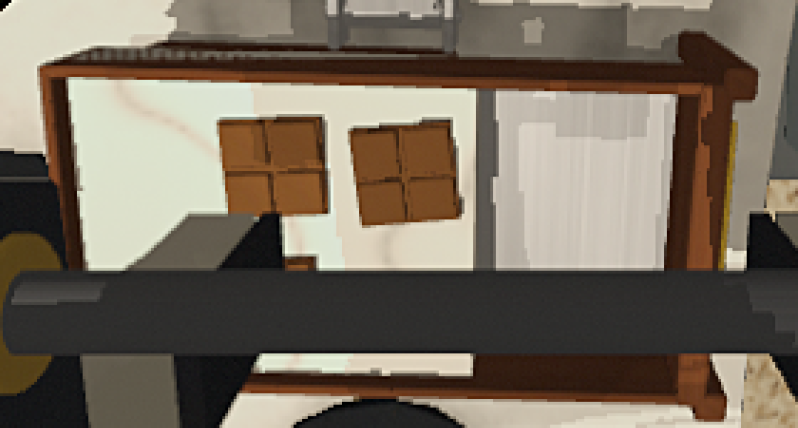

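```bash
python3 - <<'E'
from h import *
s=snap('wrist')
fa=lambda L:[(170+(x+.5)/3.2-.5,(y+.5)/3.2-.5) for x,y in L]
fb=lambda L:[(100+(x+.5)/2.85-.5,160+(y+.5)/2.85-.5) for x,y in L]
p=lambda n,X:print(n,X.round(4).tolist())
d=lambda a,b:np.linalg.norm(a-b).round(4)
t=onplane(s,fa([(318,97),(575,88),(567,498),(332,500)]),.045);p('tray',t);print([d(t[i],t[(i+1)%4]) for i in range(4)],t.mean(0))
p('handle',onplane(s,fa([(418,50),(470,50),(420,85),(467,85)]),.04))
P=cloud(s)
q=fa([(200,330),(180,450),(440,200),(443,60)]); p('depth pad,plate,trayfloor,handle',bydepth(s,q))
q=fb([(270,190),(405,190),(580,170),(200,100),(690,180)]); p('depth piece,piece,gate,slab,frontwall',bydepth(s,q))
p('pad',onplane(s,fa([(138,255),(265,255),(265,398),(150,395)]),.061))
p('brink',onplane(s,fb([(473,375),(477,300),(477,200),(477,110)]),.105))
p('rim BR FR FL',onplane(s,fb([(40,68),(755,98),(725,395)]),.118))
r=onplane(s,fb([(80,80),(200,81),(400,84),(600,91)]),.118);p('rim right inner',r)
p('pieces',onplane(s,fb([(273,166),(405,174)]),.115))
E
```

```text
tray [[0.4945, -0.3591, 0.045], [0.3876, -0.3579, 0.045], [0.3885, -0.189, 0.045], [0.4964, -0.1925, 0.045]]
[np.float64(0.1069), np.float64(0.1689), np.float64(0.1079), np.float64(0.1666)] [ 0.44176475 -0.27463167  0.045     ]
handle [[0.4521, -0.3762, 0.04], [0.4305, -0.3753, 0.04], [0.4516, -0.3632, 0.04], [0.4319, -0.3623, 0.04]]
depth pad,plate,trayfloor,handle [[0.5492, -0.2691, 0.059], [0.5669, -0.2179, 0.0381], [0.4412, -0.3251, 0.0035], [0.4418, -0.3729, 0.0388]]
depth piece,piece,gate,slab,frontwall [[0.6041, -0.1106, 0.1128], [0.5419, -0.1075, 0.111], [0.4558, -0.098, 0.0588], [0.6353, -0.1532, 0.1031], [0.4086, -0.108, 0.1111]]
pad [[0.5723, -0.2986, 0.061], [0.5192, -0.2965, 0.061], [0.5229, -0.2389, 0.061], [0.5725, -0.2421, 0.061]]
brink [[0.5145, -0.0063, 0.105], [0.5104, -0.047, 0.105], [0.5078, -0.0987, 0.105], [0.5055, -0.1428, 0.105]]
rim BR FR FL [[0.6976, -0.1725, 0.118], [0.3802, -0.1464, 0.118], [0.391, 0.0017, 0.118]]
rim right inner [[0.6809, -0.1664, 0.118], [0.6276, -0.1639, 0.118], [0.5386, -0.159, 0.118], [0.4494, -0.1523, 0.118]]
pieces [[0.6003, -0.1223, 0.115], [0.5398, -0.1161, 0.115]]
```

```bash
python3 -m crank '[{"linear":[-0.15,-0.83,-0.3],"rot":[0,0,0.36],"hand":1},{"linear":[-0.15,-0.83,-0.3],"rot":[0,0,0],"hand":1},{"linear":[-0.15,-0.83,-0.3],"rot":[0,0,0],"hand":1},{"linear":[-0.15,-0.83,-0.3],"rot":[0,0,0],"hand":1},{"linear":[-0.15,-0.83,-0.3],"rot":[0,0,0],"hand":1},{"linear":[0,0,-1],"rot":[0,0,0],"hand":1},{"linear":[0,0,-1],"rot":[0,0,0],"hand":1},{"linear":[0,0,0],"rot":[0,0,0],"hand":1}]'
python3 - <<'E'
from h import *
st(); s=snap('wrist','w2.png'); print(s['wc'].round(3))
E
```

```text
clock: 3.25
tool_pos: [0.4301, -0.435, 0.1371]
orientation: [-112.7, 89.6, -24.1]
force: [1.3, -0.8, 1.4]
opening: 0.0879
{'clock': np.float64(3.25), 'tool_pos': array([ 0.43 , -0.435,  0.137]), 'orientation': array([-112.666,   89.565,  -24.064]), 'force': array([ 1.3  , -0.78 ,  1.423]), 'opening': np.float64(0.088), 'joint_pos': array([-2.7067e+01,  1.8453e+01, -1.4807e+01, -2.7000e-02, -5.6306e+01,
        2.5684e+01])}
[[-1.    -0.021 -0.014  0.428]
 [ 0.024 -0.969 -0.244 -0.5  ]
 [-0.008 -0.245  0.97   0.294]
 [ 0.     0.     0.     1.   ]]
```

View pics/w2.png

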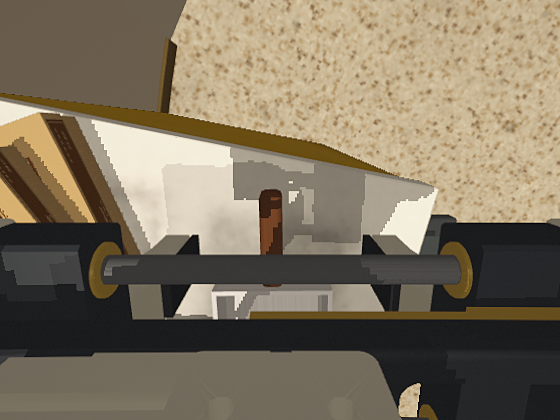

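```bash
python3 - <<'E'
from h import *
s=snap('wrist')
print(onplane(s,[(260,200),(283,200),(261,245),(282,245),(271,190)],.04).round(4))
E
python3 -m crank '[{"linear":[0.18,0.3,-1],"rot":[0,0,0.1],"hand":1},{"linear":[0,0,-0.7],"rot":[0,0,0],"hand":1},{"linear":[0,0,-0.2],"rot":[0,0,0],"hand":1}]'
```

```text
[[ 0.4514 -0.4415  0.04  ]
 [ 0.4318 -0.4411  0.04  ]
 [ 0.452  -0.4008  0.04  ]
 [ 0.4335 -0.4004  0.04  ]
 [ 0.4417 -0.45    0.04  ]]
clock: 3.72
tool_pos: [0.4528, -0.4234, 0.0392]
orientation: [-121.1, 87.8, -31.8]
force: [-0.4, -0.3, 0.3]
opening: 0.0878
```

```bash
python3 -m crank '[{"linear":[0,0,0],"rot":[0,0,0],"hand":1}]'; python3 - <<'E'
from h import *
o=monitor.get_obs(); print(R.from_euler('xyz',o['orientation'],degrees=True).as_matrix().round(4)); st()
E
```

```text
clock: 3.85
tool_pos: [0.4541, -0.4241, 0.0412]
orientation: [-121.5, 87.7, -32.1]
force: [0.2, 0.8, 0.5]
opening: 0.0874
[[ 0.0342 -0.9994  0.011 ]
 [-0.0214  0.0102  0.9997]
 [-0.9992 -0.0344 -0.0211]]
{'clock': np.float64(3.85), 'tool_pos': array([ 0.454, -0.424,  0.041]), 'orientation': array([-121.475,   87.689,  -32.083]), 'force': array([0.246, 0.772, 0.474]), 'opening': np.float64(0.087), 'joint_pos': array([-24.882,  24.315, -20.905,   0.429, -42.488,  23.964])}
```

```bash
cat >> h.py <<'E'
def need(pos,ang):  # ang: angle of tool y axis in world, deg; tool x straight down
    o=monitor.get_obs(); Rc=R.from_euler('xyz',o['orientation'],degrees=True)
    a=np.deg2rad(ang); y=np.array([np.cos(a),np.sin(a),0]); x=np.array([0,0,-1.]); z=np.cross(x,y)
    Rd=R.from_matrix(np.c_[x,y,z]); w=np.rad2deg((Rd*Rc.inv()).as_rotvec())/5
    l=(np.array(pos)-o['tool_pos'])/.06
    print('at',np.round(o['tool_pos'],4),'F',np.round(o['force'],1),'op',round(float(o['opening']),4),'t',round(float(o['clock']),2),'| linear',l.round(3).tolist(),'rot',w.round(3).tolist())
bay=np.array([.460,-.078,0]);X=np.array([.998,-.063,0]);Y=np.array([.063,.998,0])
def B(x,y,z): return bay+x*X+y*Y+[0,0,z]
E
python3 -c "
from h import *
need([.4415,-.4175,.016],179.4)"
```

```text
at [ 0.4541 -0.4241  0.0412] F [0.2 0.8 0.5] op 0.0874 t 3.85 | linear [-0.21, 0.111, -0.421] rot [0.245, 0.392, 0.002]
```

```bash
python3 -m crank '[{"linear":[-0.21,0.11,-0.1],"rot":[0.25,0.39,0],"hand":1},{"linear":[0,0,-0.15],"rot":[0,0,0],"hand":1},{"linear":[0,0,0],"rot":[0,0,0],"hand":1}]';python3 -c "
from h import *
need([.4415,-.4175,.016],179.4)"
```

```text
clock: 4.22
tool_pos: [0.4432, -0.4188, 0.0304]
orientation: [-110.9, 89.7, -21.5]
force: [-0.3, -0.3, 0.1]
opening: 0.0876
at [ 0.4432 -0.4188  0.0304] F [-0.3 -0.3  0.1] op 0.0876 t 4.22 | linear [-0.029, 0.022, -0.24] rot [0.019, 0.047, -0.0]
```

```bash
python3 -m crank '[{"linear":[-0.03,0.02,-0.22],"rot":[0,0.04,0],"hand":1},{"linear":[0,0,0],"rot":[0,0,0],"hand":0},{"linear":[0,0,0],"rot":[0,0,0],"hand":0},{"linear":[0,0,0],"rot":[0,0,0],"hand":0},{"linear":[0,0,0],"rot":[0,0,0],"hand":0},{"linear":[0,0,0],"rot":[0,0,0],"hand":0}]';python3 -c "
from h import *
need(B(0.001,-.1415,.016),176.4)"
```

```text
clock: 4.97
tool_pos: [0.4415, -0.4178, 0.0166]
orientation: [-159.5, 89.9, -70.1]
force: [0.5, -0.3, 0.4]
opening: 0.0434
at [ 0.4415 -0.4178  0.0166] F [ 0.5 -0.3  0.4] op 0.0434 t 4.97 | linear [0.176, 3.308, -0.01] rot [0.023, 0.008, -0.601]
```

Fingers are slow; close fully.

```bash
python3 -m crank '[{"linear":[0,0,0],"rot":[0,0,0],"hand":0},{"linear":[0,0,0],"rot":[0,0,0],"hand":0},{"linear":[0,0,0],"rot":[0,0,0],"hand":0},{"linear":[0,0,0],"rot":[0,0,0],"hand":0},{"linear":[0,0,0],"rot":[0,0,0],"hand":0}]';python3 -c "
from h import *
need(B(0.001,-.1415,.016),176.4)"
```

```text
clock: 5.6
tool_pos: [0.4413, -0.4178, 0.0167]
orientation: [-167.4, 89.9, -78.0]
force: [-0.5, -0.6, 0.4]
opening: 0.0197
at [ 0.4413 -0.4178  0.0167] F [-0.5 -0.6  0.4] op 0.0197 t 5.6 | linear [0.179, 3.308, -0.012] rot [0.024, 0.004, -0.607]
```

```bash
python3 -m crank '[{"linear":[0,0,0],"rot":[0,0,-0.3],"hand":0},{"linear":[0,0,0],"rot":[0,0,-0.3],"hand":0},{"linear":[0,0,0],"rot":[0,0,0],"hand":0}]';python3 -c "
from h import *
need(B(0.001,-.1415,.016),176.4)
snap('side','s2.png')"
```

```text
clock: 5.98
tool_pos: [0.4406, -0.4175, 0.0167]
orientation: [155.7, 89.9, -118.1]
force: [-0.8, 0.5, -0.1]
opening: 0.0197
at [ 0.4406 -0.4175  0.0167] F [-0.8  0.5 -0.1] op 0.0197 t 5.97 | linear [0.192, 3.303, -0.012] rot [0.017, -0.009, 0.041]
```

View pics/s2.png

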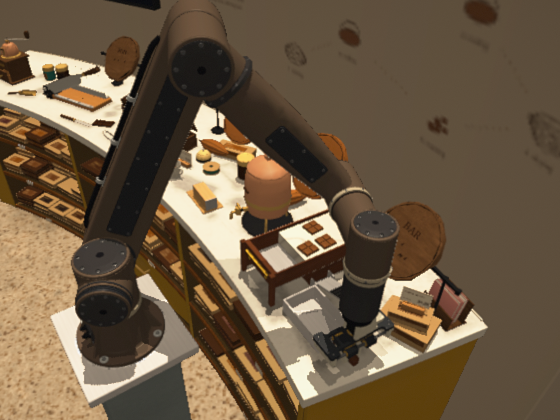

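```bash
python3 -m crank '[{"linear":[0.025,0.4,0],"rot":[0,0,0.04],"hand":0},{"linear":[0.025,0.4,0],"rot":[0,0,0],"hand":0},{"linear":[0,0,0],"rot":[0,0,0],"hand":0}]';python3 -c "
from h import *
need(B(0.001,-.1415,.016),176.4)"
```

```text
clock: 6.4
tool_pos: [0.445, -0.3695, 0.0168]
orientation: [-142.5, 89.8, -56.1]
force: [-0.7, 1.6, -1.5]
opening: 0.02
at [ 0.445  -0.3695  0.0168] F [-0.7  1.6 -1.5] op 0.02 t 6.4 | linear [0.117, 2.503, -0.013] rot [0.033, 0.022, 0.006]
```

```bash
python3 -m crank '[{"linear":[0.02,0.4,0],"rot":[0,0,0],"hand":0},{"linear":[0.02,0.4,0],"rot":[0,0,0],"hand":0},{"linear":[0.02,0.4,0],"rot":[0,0,0],"hand":0},{"linear":[0.02,0.4,0],"rot":[0,0,0],"hand":0},{"linear":[0,0,0],"rot":[0,0,0],"hand":0}]';python3 -c "
from h import *
need(B(0.001,-.1415,.016),176.4)"
```

```text
clock: 7.02
tool_pos: [0.4525, -0.2738, 0.0171]
orientation: [-127.6, 89.6, -41.2]
force: [-0.4, 1.3, -1.0]
opening: 0.02
at [ 0.4525 -0.2738  0.0171] F [-0.4  1.3 -1. ] op 0.02 t 7.03 | linear [-0.007, 0.909, -0.018] rot [0.057, 0.065, 0.007]
```

```bash
python3 -m crank '[{"linear":[0,0.35,0],"rot":[0.05,0.06,0],"hand":0},{"linear":[-0.01,0.35,0],"rot":[0,0,0],"hand":0},{"linear":[0,0,0],"rot":[0,0,0],"hand":0}]';python3 -c "
from h import *
need(B(0.001,-.1415,.016),176.4); s=snap('wrist','w3.png');snap('side','s3.png')"
```

```text
clock: 7.4
tool_pos: [0.4532, -0.2329, 0.017]
orientation: [-119.2, 89.9, -32.9]
force: [-0.7, 0.1, -1.4]
opening: 0.0199
at [ 0.4532 -0.2329  0.017 ] F [-0.7  0.1 -1.4] op 0.0199 t 7.4 | linear [-0.019, 0.227, -0.016] rot [0.012, 0.019, 0.013]
```

View pics/w3.png

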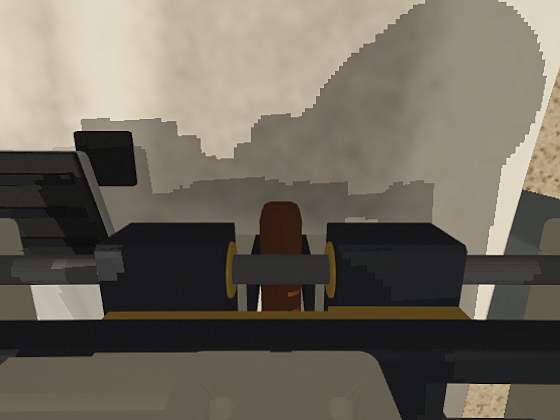

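View pics/s3.png

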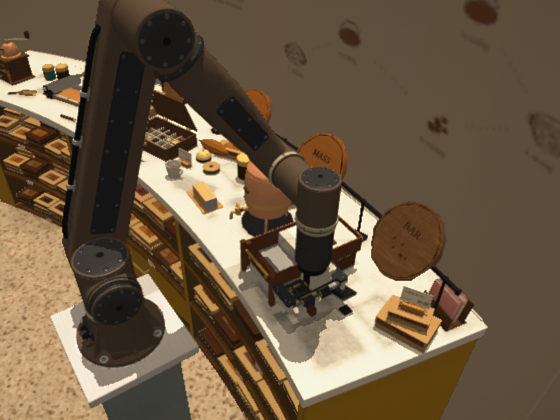

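```bash
python3 -m crank '[{"linear":[0,0.15,0],"rot":[0,0,0],"hand":0},{"linear":[0,0,0],"rot":[0,0,0],"hand":0}]'; python3 -m crank '[{"linear":[0,0.08,0],"rot":[0,0,0],"hand":0},{"linear":[0,0.05,0],"rot":[0,0,0],"hand":0}]';python3 -m crank '[{"linear":[0,0.06,0],"rot":[0,0,0],"hand":0},{"linear":[0,0.08,0],"rot":[0,0,0],"hand":0}]'
```

```text
clock: 7.75
tool_pos: [0.4534, -0.2253, 0.0168]
orientation: [-124.2, 89.9, -38.0]
force: [-0.2, 0.5, -0.5]
opening: 0.0197
clock: 8.0
tool_pos: [0.4536, -0.2177, 0.0169]
orientation: [-125.4, 89.9, -39.2]
force: [0.8, -1.2, -1.5]
opening: 0.0198
clock: 8.25
tool_pos: [0.4524, -0.2156, 0.0181]
orientation: [177.5, 89.4, -96.1]
force: [-1.1, -43.9, -2.3]
opening: 0.0198
```

```bash
python3 -m crank '[{"linear":[0,-0.01,0],"rot":[0,0,0],"hand":0},{"linear":[0,0,0],"rot":[0,0,0],"hand":0.5},{"linear":[0,0,0],"rot":[0,0,0],"hand":0.5},{"linear":[0,0,0],"rot":[0,0,0],"hand":0.5},{"linear":[0,0,0],"rot":[0,0,0],"hand":0.5},{"linear":[0,0,0],"rot":[0,0,0],"hand":0.5}]';python3 -c "
from h import *
need([.4525,-.23,.35],176.4)"
```

```text
clock: 9.0
tool_pos: [0.4531, -0.216, 0.0186]
orientation: [-173.2, 89.4, -86.9]
force: [-0.6, -0.1, 0.3]
opening: 0.0437
at [ 0.4531 -0.216   0.0186] F [-0.6 -0.1  0.3] op 0.0437 t 9.0 | linear [-0.011, -0.233, 5.523] rot [0.116, 0.006, 0.004]
```

```bash
python3 -m crank '[{"linear":[0,-0.1,0.7],"rot":[0.1,0,0],"hand":0.5},{"linear":[0,-0.2,1],"rot":[0,0,0],"hand":1},{"linear":[0,-0.1,1],"rot":[0,0,0],"hand":1},{"linear":[0,0,1],"rot":[0,0,0],"hand":1},{"linear":[0,0,1],"rot":[0,0,0],"hand":1},{"linear":[0,0,1],"rot":[0,0,0],"hand":1},{"linear":[0,0,0],"rot":[0,0,0],"hand":1}]';python3 -c "
from h import *
need([.4525,-.23,.35],176.4); snap('wrist','w4.png');snap('scene','c4.png')"
```

```text
clock: 9.88
tool_pos: [0.449, -0.24, 0.372]
orientation: [142.3, 89.9, -131.3]
force: [0.1, 0.0, -0.7]
opening: 0.0873
at [ 0.449 -0.24   0.372] F [ 0.1  0.  -0.7] op 0.0873 t 9.88 | linear [0.058, 0.166, -0.366] rot [0.015, -0.014, -0.003]
```

View pics/w4.png

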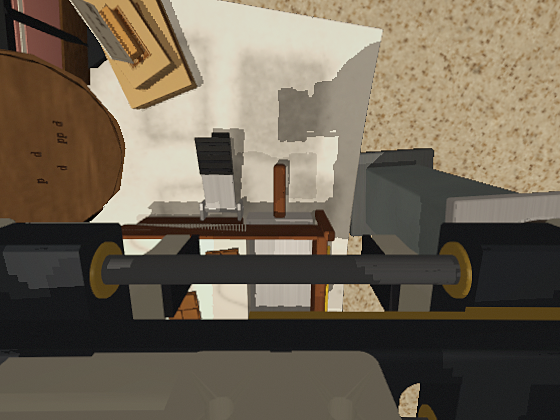

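View pics/c4.png

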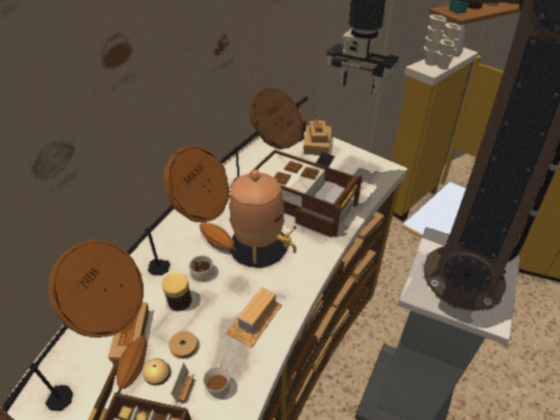

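```bash
python3 - <<'E'
from h import *
s=snap('wrist')
a=snap('wrist')['image'][:,:,::-1]
cv2.imwrite('pics/w4a.png',cv2.resize(a[120:250,180:360],None,fx=4.4,fy=4.4,interpolation=3))
for q in onplane(s,[(279,166),(274,190),(285,190),(279,214)],.04): print(((q-bay)@X).round(4),((q-bay)@Y).round(4))
need([.4645,.377,.35],175)
E
```

```text
-0.0017 -0.1655
0.0062 -0.1275
-0.0112 -0.1275
-0.0017 -0.088
at [ 0.4469 -0.239   0.3652] F [-0.4  1.  -0.7] op 0.0876 t 10.07 | linear [0.294, 10.266, -0.254] rot [-0.022, -0.138, -0.281]
```

View pics/w4a.png

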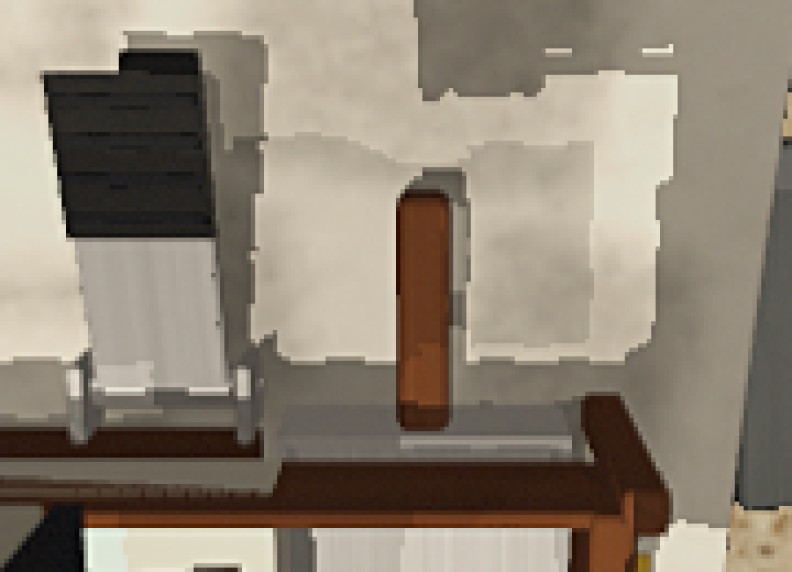

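```bash
python3 -m crank '[{"linear":[0,0.8,0],"rot":[0,-0.1,0],"hand":1},{"linear":[0,0.9,0],"rot":[0,0,0],"hand":1},{"linear":[0,0.9,0],"rot":[0,0,0],"hand":1},{"linear":[0,0.9,0],"rot":[0,0,0],"hand":1},{"linear":[0,0.9,0],"rot":[0,0,0],"hand":1},{"linear":[0,0.9,0],"rot":[0,0,0],"hand":1}]';python3 -c "
from h import *
need([.46,.43,.35],175)"
```

```text
clock: 10.82
tool_pos: [0.4422, 0.0846, 0.355]
orientation: [99.4, 88.8, -174.6]
force: [1.4, 0.5, 0.2]
opening: 0.0876
at [0.4422 0.0846 0.355 ] F [1.4 0.5 0.2] op 0.0876 t 10.82 | linear [0.297, 5.757, -0.083] rot [0.02, -0.238, -0.194]
```

```bash
python3 -m crank '[{"linear":[0.05,0.9,0],"rot":[0,-0.2,0],"hand":1},{"linear":[0.05,0.9,0],"rot":[0,0,-0.1],"hand":1},{"linear":[0.05,0.9,0],"rot":[0,0,0],"hand":1},{"linear":[0.05,0.9,0],"rot":[0,0,0],"hand":1},{"linear":[0.05,0.9,0],"rot":[0,0,0],"hand":1},{"linear":[0.05,0.8,0],"rot":[0,0,0],"hand":1},{"linear":[0,0,0],"rot":[0,0,0],"hand":1}]';python3 -c "
from h import *
need([.46,.43,.35],175); snap('wrist','w5.png')"
```

```text
clock: 11.7
tool_pos: [0.455, 0.4145, 0.3411]
orientation: [143.1, 88.5, -131.1]
force: [0.3, -0.4, -1.1]
opening: 0.0879
at [0.455  0.4145 0.3411] F [ 0.3 -0.4 -1.1] op 0.0879 t 11.7 | linear [0.083, 0.258, 0.149] rot [0.217, -0.192, -0.15]
```

View pics/w5.png

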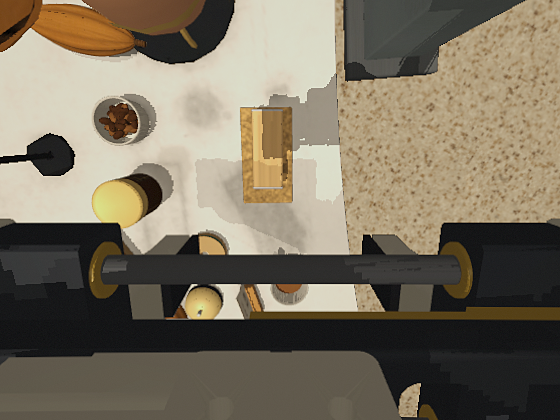

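```bash
python3 - <<'E'
from h import *
s=snap('wrist'); a=s['image'][:,:,::-1]
cv2.imwrite('pics/w5a.png',cv2.resize(a[95:215,220:320],None,fx=5,fy=5,interpolation=3))
E
```

```text
(no output)
```

View pics/w5a.png

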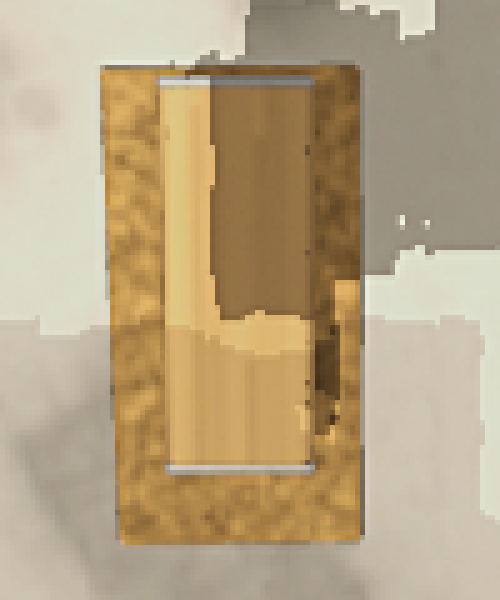

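```bash
python3 - <<'E'
from h import *
s=snap('wrist')
f=lambda L:[(220+(x+.5)/5-.5,95+(y+.5)/5-.5) for x,y in L]
m=onplane(s,f([(100,66),(362,66),(362,543),(120,545)]),.004);b=onplane(s,f([(160,76),(314,76),(314,472),(167,472)]),.048)
for t in (m,b): print(t.round(4).tolist(),t.mean(0).round(4),[np.linalg.norm(t[i]-t[(i+1)%4]).round(3) for i in range(4)], np.rad2deg(np.arctan2(-(t[3]-t[0]+t[2]-t[1])[0],(t[3]-t[0]+t[2]-t[1])[1])).round(2))
need([b.mean(0)[0],b.mean(0)[1],.15],180)
print(bydepth(s,f([(200,250),(240,420),(130,300)])).round(4))
E
```

```text
[[0.5062, 0.3104, 0.004], [0.4267, 0.3163, 0.004], [0.4365, 0.4652, 0.004], [0.5154, 0.4597, 0.004]] [0.4712 0.3879 0.004 ] [np.float64(0.08), np.float64(0.149), np.float64(0.079), np.float64(0.15)] -3.67
[[0.4852, 0.3177, 0.048], [0.4425, 0.3209, 0.048], [0.4507, 0.4324, 0.048], [0.4939, 0.429, 0.048]] [0.4681 0.375  0.048 ] [np.float64(0.043), np.float64(0.112), np.float64(0.043), np.float64(0.112)] -4.34
at [0.4555 0.4115 0.3434] F [-0.1 -0.5 -0.2] op 0.0875 t 11.85 | linear [0.21, -0.608, -3.224] rot [0.199, -0.163, 0.873]
[[0.4792 0.3649 0.0474]
 [0.4721 0.4146 0.0463]
 [0.5051 0.3802 0.0034]]
```

```bash
python3 -m crank '[{"linear":[0.1,-0.3,-0.8],"rot":[0.1,-0.15,0.08],"hand":1},{"linear":[0.11,-0.3,-0.8],"rot":[0.1,0,0],"hand":1},{"linear":[0,0,-0.8],"rot":[0,0,0],"hand":1},{"linear":[0,0,0],"rot":[0,0,0],"hand":1}]';python3 -c "
from h import *
need([.468,.375,.019],176)"
```

```text
clock: 12.35
tool_pos: [0.4687, 0.3695, 0.1984]
orientation: [-15.9, 89.8, 69.9]
force: [0.1, -0.3, 0.5]
opening: 0.0874
at [0.4687 0.3695 0.1984] F [ 0.1 -0.3  0.5] op 0.0874 t 12.35 | linear [-0.011, 0.092, -2.99] rot [-0.047, 0.017, 0.031]
```

```bash
python3 -m crank '[{"linear":[0,0.05,-0.8],"rot":[0,0,0],"hand":1},{"linear":[0,0,-0.8],"rot":[0,0,0],"hand":1},{"linear":[0,0,0],"rot":[0,0,0],"hand":1}]';python3 -c "
from h import *
need([.468,.375,.019],176)"
```

```text
clock: 12.72
tool_pos: [0.4726, 0.3743, 0.1094]
orientation: [-36.6, 89.1, 49.3]
force: [-0.3, -0.7, 1.7]
opening: 0.0879
at [0.4726 0.3743 0.1094] F [-0.3 -0.7  1.7] op 0.0879 t 12.72 | linear [-0.076, 0.012, -1.507] rot [-0.133, 0.114, 0.031]
```

```bash
python3 -m crank '[{"linear":[-0.08,0,-0.6],"rot":[-0.13,0.11,0.03],"hand":1},{"linear":[0,0,-0.5],"rot":[0,0,0],"hand":1},{"linear":[0,0,0],"rot":[0,0,0],"hand":1}]';python3 -c "
from h import *
need([.468,.375,.019],176)"
```

```text
clock: 13.1
tool_pos: [0.4731, 0.3797, 0.054]
orientation: [-41.8, 89.2, 44.4]
force: [-0.2, 0.0, 1.2]
opening: 0.0872
at [0.4731 0.3797 0.054 ] F [-0.2  0.   1.2] op 0.0872 t 13.1 | linear [-0.085, -0.079, -0.583] rot [-0.118, 0.121, -0.026]
```

```bash
python3 -m crank '[{"linear":[-0.1,-0.08,-0.3],"rot":[-0.12,0.12,0],"hand":1},{"linear":[-0.02,0,-0.22],"rot":[-0.03,0.03,0],"hand":1},{"linear":[0,0,0],"rot":[0,0,0],"hand":1}]';python3 -c "
from h import *
need([.468,.375,.019],176)"
```

```text
clock: 13.48
tool_pos: [0.4684, 0.378, 0.028]
orientation: [-34.5, 89.8, 51.7]
force: [0.8, -0.3, 0.1]
opening: 0.0877
at [0.4684 0.378  0.028 ] F [ 0.8 -0.3  0.1] op 0.0877 t 13.47 | linear [-0.007, -0.05, -0.15] rot [-0.038, 0.03, -0.038]
```

```bash
python3 -m crank '[{"linear":[-0.01,-0.05,-0.16],"rot":[-0.04,0.03,-0.04],"hand":1},{"linear":[0,0,0],"rot":[0,0,0],"hand":0},{"linear":[0,0,0],"rot":[0,0,0],"hand":0},{"linear":[0,0,0],"rot":[0,0,0],"hand":0},{"linear":[0,0,0],"rot":[0,0,0],"hand":0},{"linear":[0,0,0],"rot":[0,0,0],"hand":0},{"linear":[0,0,0],"rot":[0,0,0],"hand":0}]';python3 -c "
from h import *
need([.468,.375,.019],176)"
```

```text
clock: 14.35
tool_pos: [0.4683, 0.3754, 0.019]
orientation: [-48.9, 89.9, 37.1]
force: [0.7, -0.1, -0.7]
opening: 0.044
at [0.4683 0.3754 0.019 ] F [ 0.7 -0.1 -0.7] op 0.044 t 14.35 | linear [-0.006, -0.007, -0.0] rot [-0.008, 0.01, 0.001]
```

```bash
python3 -m crank '[{"linear":[0,0,0.3],"rot":[0,0,0],"hand":0},{"linear":[0,0,0.8],"rot":[0,0,0],"hand":0},{"linear":[0,0,0.8],"rot":[0,0,0],"hand":0},{"linear":[0,0,0.8],"rot":[0,0,0],"hand":0},{"linear":[0,0,0.8],"rot":[0,0,0],"hand":0},{"linear":[0,0,0.8],"rot":[0,0,0],"hand":0},{"linear":[0,0,0.8],"rot":[0,0,0],"hand":0},{"linear":[0,0,0.8],"rot":[0,0,0],"hand":0},{"linear":[0,0,0],"rot":[0,0,0],"hand":0}]';python3 -c "
from h import *
need(B(.203,0,.37),176.4)"
```

```text
clock: 15.48
tool_pos: [0.4647, 0.371, 0.382]
orientation: [139.5, 89.7, -134.6]
force: [-0.4, -0.1, -2.4]
opening: 0.0433
at [0.4647 0.371  0.382 ] F [-0.4 -0.1 -2.4] op 0.0433 t 15.47 | linear [3.298, -7.696, -0.2] rot [0.041, -0.04, 0.093]
```

```bash
python3 -m crank '[{"linear":[0,-0.6,0],"rot":[0,0,0],"hand":0},{"linear":[0,-0.8,0],"rot":[0,0,0],"hand":0},{"linear":[0,-0.8,0],"rot":[0,0,0],"hand":0},{"linear":[0.3,-0.8,0],"rot":[0,0,0],"hand":0},{"linear":[0.4,-0.8,0],"rot":[0,0,0],"hand":0},{"linear":[0.5,-0.8,0],"rot":[0,0,0],"hand":0},{"linear":[0.5,-0.8,0],"rot":[0,0,0],"hand":0}]';python3 -c "
from h import *
need(B(.203,0,.37),176.4)"
```

```text
clock: 16.35
tool_pos: [0.5633, 0.04, 0.3748]
orientation: [119.5, 89.3, -154.1]
force: [0.9, 1.3, -1.6]
opening: 0.0436
at [0.5633 0.04   0.3748] F [ 0.9  1.3 -1.6] op 0.0436 t 16.35 | linear [1.654, -2.179, -0.08] rot [0.064, -0.132, 0.008]
```

```bash
python3 -m crank '[{"linear":[0.5,-0.65,0],"rot":[0,-0.1,0],"hand":0},{"linear":[0.5,-0.65,0],"rot":[0,0,0],"hand":0},{"linear":[0.4,-0.55,0],"rot":[0,0,0],"hand":0},{"linear":[0,0,0],"rot":[0,0,0],"hand":0}]';python3 -c "
from h import *
need(B(.203,0,.17),176.4); snap('wrist','w6.png');snap('side','s6.png')"
```

```text
clock: 16.85
tool_pos: [0.6489, -0.0784, 0.3677]
orientation: [118.4, 89.2, -155.5]
force: [-1.3, 0.6, -2.4]
opening: 0.044
at [ 0.6489 -0.0784  0.3677] F [-1.3  0.6 -2.4] op 0.044 t 16.85 | linear [0.228, -0.206, -3.296] rot [0.063, -0.137, 0.062]
```

View pics/w6.png

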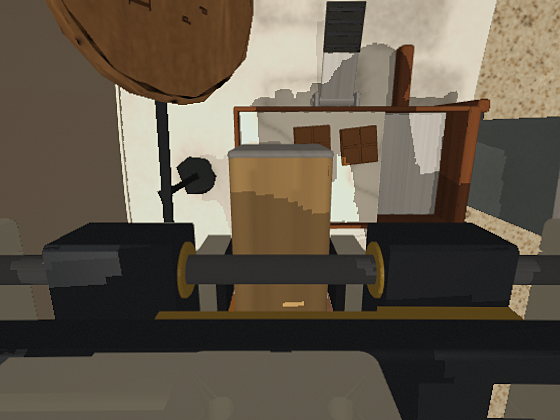

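View pics/s6.png

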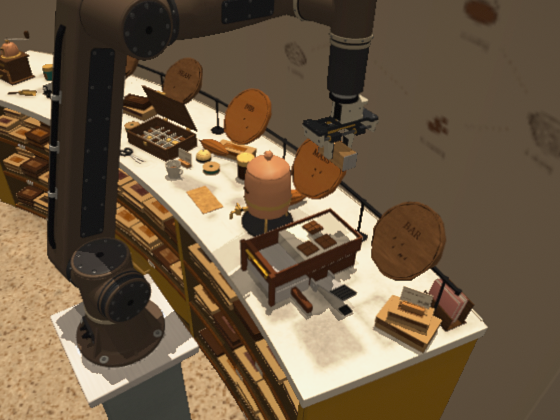

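```bash
python3 - <<'E'
from h import *
s=snap('wrist')
for q in [(240,40),(180,90),(90,60),(195,178),(165,110),(170,205)]: print(q,bydepth(s,[q]).round(3))
S=snap('side');P=cloud(S)
m=(P[...,0]>.62)&(P[...,0]<1)&(P[...,1]>-.4)&(P[...,1]<.15)&(P[...,2]>.14)&(P[...,2]<.5)
import cv2
n,l,stt,c=cv2.connectedComponentsWithStats(m.astype('uint8'))
for i in range(1,n):
    if stt[i,4]>40:
        q=P[l==i]; print(stt[i],q.min(0).round(3),q.max(0).round(3))
s1=onplane(s,[(360,145)],.115); print(s1, onplane(s,[(313,137)],.115))
E
```

```text
(240, 40) [[ 0.686 -0.249  0.097]]
(180, 90) [[ 0.75  -0.187  0.162]]
(90, 60) [[ 0.813 -0.211  0.215]]
(195, 178) [[ 0.79  -0.068  0.007]]
(165, 110) [[ 0.772 -0.168  0.154]]
(170, 205) [[ 0.783 -0.058  0.155]]
[  311    64   190   211 20009] [ 0.62 -0.4   0.14] [0.93 0.15 0.5 ]
[280 159  11  32  90] [0.62  0.09  0.144] [0.647 0.148 0.245]
[[ 0.54056189 -0.11165824  0.115     ]] [[ 0.60109913 -0.12588384  0.115     ]]
```

```bash
python3 -m crank '[{"linear":[0.15,-0.15,-0.8],"rot":[0.06,-0.13,0.06],"hand":0},{"linear":[0.1,-0.06,-0.8],"rot":[0,0,0],"hand":0},{"linear":[0,0,-0.7],"rot":[0,0,0],"hand":0},{"linear":[0,0,0],"rot":[0,0,0],"hand":0}]';python3 -c "
from h import *
need(B(.202,0,.17),176.4)"
```

```text
clock: 17.55
tool_pos: [0.6617, -0.0838, 0.2328]
orientation: [-77.0, 89.4, 9.9]
force: [-0.4, -0.3, -0.3]
opening: 0.0439
at [ 0.6617 -0.0838  0.2328] F [-0.4 -0.3 -0.3] op 0.0439 t 17.55 | linear [-0.002, -0.116, -1.047] rot [-0.019, 0.113, -0.114]
```

```bash
python3 -m crank '[{"linear":[0,-0.11,-0.5],"rot":[-0.02,0.11,-0.11],"hand":0},{"linear":[0,0,-0.4],"rot":[0,0,0],"hand":0},{"linear":[0,0,0],"rot":[0,0,0],"hand":0}]';python3 -c "
from h import *
need(B(.202,0,.123),176.4); snap('side','s7.png'); snap('scene','c7.png')"
```

```text
clock: 17.92
tool_pos: [0.6649, -0.0884, 0.1865]
orientation: [-92.4, 89.4, -5.7]
force: [0.3, -0.3, -0.5]
opening: 0.0442
at [ 0.6649 -0.0884  0.1865] F [ 0.3 -0.3 -0.5] op 0.0442 t 17.93 | linear [-0.055, -0.04, -1.059] rot [0.012, 0.12, -0.055]
```

View pics/s7.png

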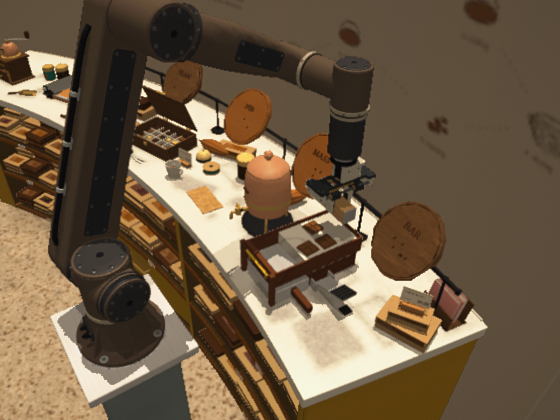

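View pics/c7.png

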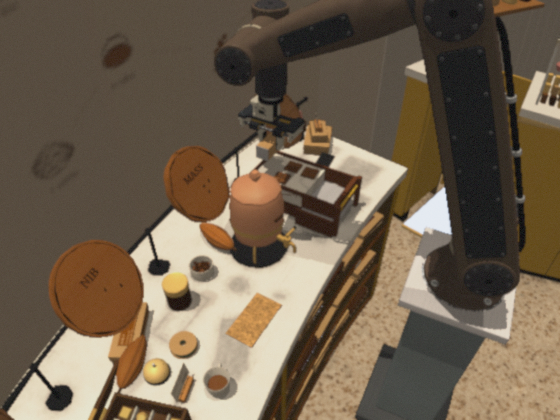

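```bash
python3 - <<'E'
from h import *
a=cv2.imread('pics/s7.png')
cv2.imwrite('pics/s7a.png',cv2.resize(a[170:290,230:380],None,fx=5,fy=5,interpolation=3))
s=snap('side');P=cloud(s)
for q in [(318,150),(318,185),(300,160)]: print(P[q[1],q[0]].round(3))
E
```

```text
[0.802 0.173 0.205]
[ 0.585 -0.082  0.296]
[0.767 0.223 0.151]
```

View pics/s7a.png

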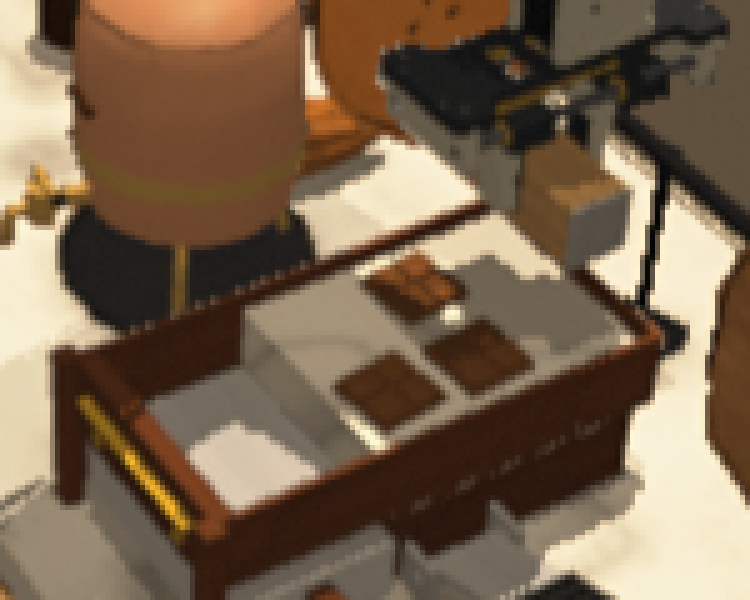

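```bash
python3 -m crank '[{"linear":[-0.06,-0.04,-0.35],"rot":[0,0.12,-0.06],"hand":0},{"linear":[0,0,-0.3],"rot":[0,0,0],"hand":0},{"linear":[0,0,0],"rot":[0,0,0],"hand":0}]';python3 -c "
from h import *
need(B(.202,0,.123),176.4)"
```

```text
clock: 18.45
tool_pos: [0.6627, -0.0909, 0.1487]
orientation: [-91.8, 89.7, -5.4]
force: [0.7, -0.5, -1.6]
opening: 0.0439
at [ 0.6627 -0.0909  0.1487] F [ 0.7 -0.5 -1.6] op 0.0439 t 18.45 | linear [-0.018, 0.003, -0.429] rot [0.006, 0.062, 0.009]
```

```bash
python3 -m crank '[{"linear":[-0.02,0,-0.3],"rot":[0,0.06,0],"hand":0},{"linear":[0,0,-0.1],"rot":[0,0,0],"hand":0},{"linear":[0,0,0],"rot":[0,0,0],"hand":0}]';python3 -c "
from h import *
need(B(.202,0,.122),176.4)"
```

```text
clock: 18.82
tool_pos: [0.6614, -0.0911, 0.1225]
orientation: [132.8, 89.9, -140.9]
force: [-1.5, 0.3, -1.3]
opening: 0.0437
at [ 0.6614 -0.0911  0.1225] F [-1.5  0.3 -1.3] op 0.0437 t 18.82 | linear [0.004, 0.006, -0.009] rot [0.011, -0.013, 0.009]
```

```bash
python3 -m crank '[{"linear":[-0.25,0.016,-0.01],"rot":[0,0,0],"hand":0},{"linear":[-0.25,0.016,0],"rot":[0,0,0],"hand":0},{"linear":[-0.25,0.016,0],"rot":[0,0,0],"hand":0},{"linear":[-0.25,0.016,0],"rot":[0,0,0],"hand":0}]';python3 -c "
from h import *
need(B(.05,0,.122),176.4);snap('side','s8.png')"
```

```text
clock: 19.32
tool_pos: [0.5985, -0.0871, 0.1228]
orientation: [-130.8, 89.9, -44.4]
force: [1.0, -0.3, -1.9]
opening: 0.0441
at [ 0.5985 -0.0871  0.1228] F [ 1.  -0.3 -1.9] op 0.0441 t 19.32 | linear [-1.476, 0.098, -0.014] rot [0.009, 0.01, 0.009]
```

View pics/s8.png

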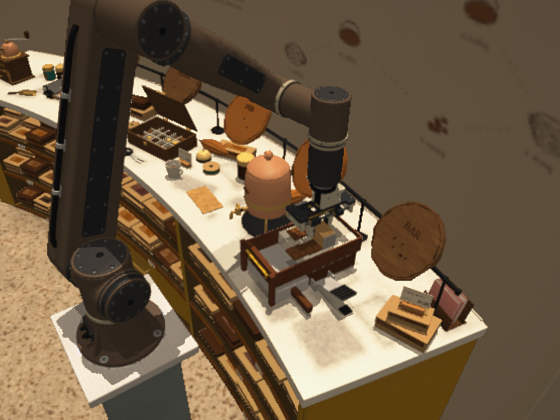

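```bash
python3 -m crank '[{"linear":[-0.25,0.016,-0.01],"rot":[0,0,0],"hand":0},{"linear":[-0.25,0.016,0],"rot":[0,0,0],"hand":0},{"linear":[-0.25,0.016,0],"rot":[0,0,0],"hand":0},{"linear":[-0.25,0.016,0],"rot":[0,0,0],"hand":0}]';python3 -c "
from h import *
need(B(.042,0,.122),176.4);s=snap('side','s9.png')['image'][:,:,::-1]
cv2.imwrite('pics/s9a.png',cv2.resize(s[170:290,230:380],None,fx=5,fy=5,interpolation=3))"
```

```text
clock: 19.88
tool_pos: [0.5334, -0.0829, 0.1235]
orientation: [-93.3, 89.9, -7.0]
force: [-0.5, 0.6, -1.5]
opening: 0.0437
at [ 0.5334 -0.0829  0.1235] F [-0.5  0.6 -1.5] op 0.0437 t 19.88 | linear [-0.524, 0.037, -0.024] rot [0.003, 0.025, 0.009]
```

View pics/s9a.png

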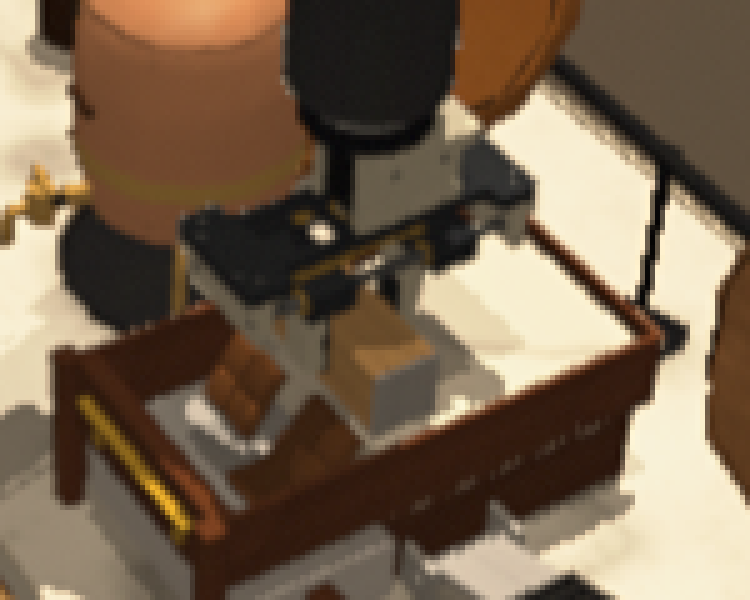

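```bash
python3 -m crank '[{"linear":[-0.2,0.013,-0.02],"rot":[0,0,0],"hand":0},{"linear":[-0.2,0.013,0],"rot":[0,0,0],"hand":0},{"linear":[-0.12,0.01,0],"rot":[0,0,0],"hand":0},{"linear":[0,0,0],"rot":[0,0,0],"hand":0}]';python3 -c "
from h import *
need(B(.042,0,.122),176.4);s=snap('side','s10.png')['image'][:,:,::-1]
cv2.imwrite('pics/s10a.png',cv2.resize(s[170:290,230:380],None,fx=5,fy=5,interpolation=3))"
```

```text
clock: 20.42
tool_pos: [0.4976, -0.0805, 0.1225]
orientation: [-80.4, 89.9, 5.9]
force: [-0.4, -0.5, -0.9]
opening: 0.0439
at [ 0.4976 -0.0805  0.1225] F [-0.4 -0.5 -0.9] op 0.0439 t 20.43 | linear [0.071, -0.002, -0.008] rot [-0.002, 0.02, 0.012]
```

View pics/s10a.png

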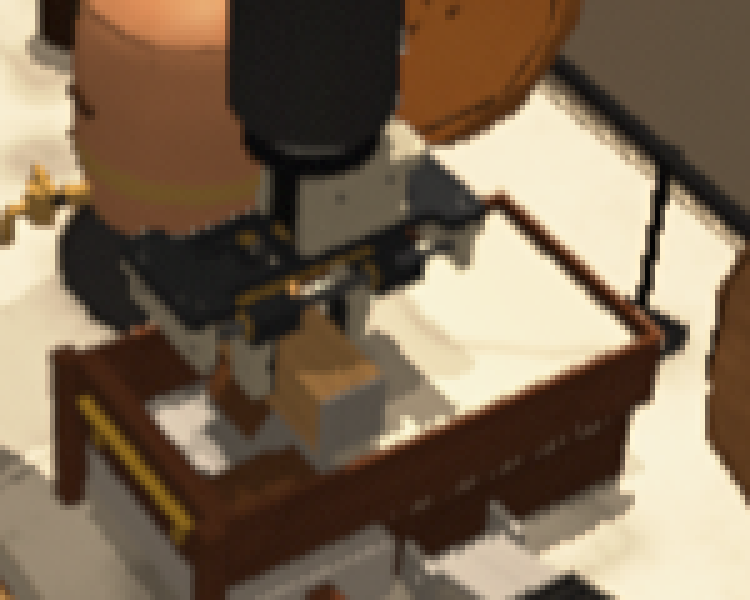

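```bash
python3 -m crank '[{"linear":[0.1,0,0.2],"rot":[0,0,0],"hand":0},{"linear":[0.6,0,0.3],"rot":[0,0,0],"hand":0},{"linear":[0.7,0,0.3],"rot":[0,0,0],"hand":0},{"linear":[0,0,0],"rot":[0,0,0],"hand":0},{"linear":[0,0,0],"rot":[0,0,0],"hand":0}]';python3 -c "
from h import *
need(B(.042,0,.122),176.4);s=snap('side','s11.png')['image'][:,:,::-1]
cv2.imwrite('pics/s11a.png',cv2.resize(s[170:290,230:380],None,fx=5,fy=5,interpolation=3))
s=snap('scene','c11.png')['image'][:,:,::-1]
cv2.imwrite('pics/c11a.png',cv2.resize(s[130:240,240:390],None,fx=5,fy=5,interpolation=3))
snap('wrist','w11.png')"
```

```text
clock: 21.1
tool_pos: [0.5872, -0.0809, 0.1745]
orientation: [-96.3, 89.8, -10.0]
force: [-0.5, -0.8, -2.3]
opening: 0.0444
at [ 0.5872 -0.0809  0.1745] F [-0.5 -0.8 -2.3] op 0.0444 t 21.1 | linear [-1.421, 0.004, -0.875] rot [0.007, 0.037, 0.007]
```

View pics/s11a.png

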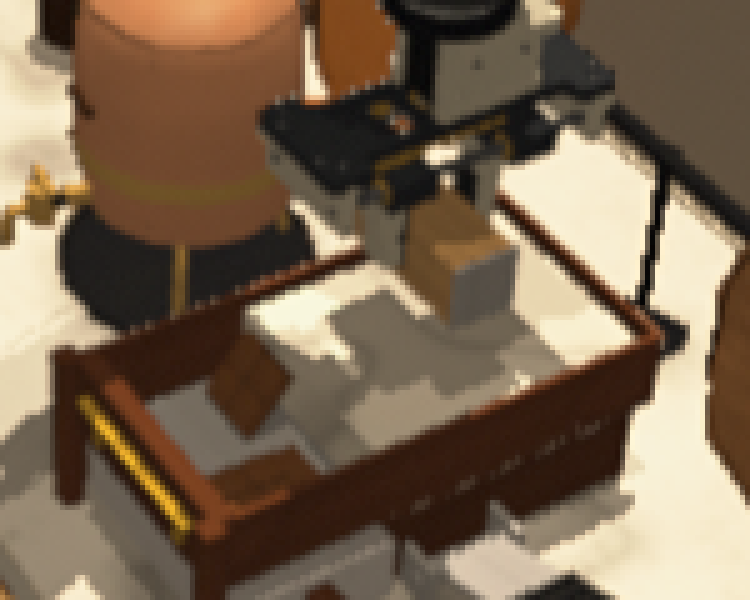

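View pics/c11a.png

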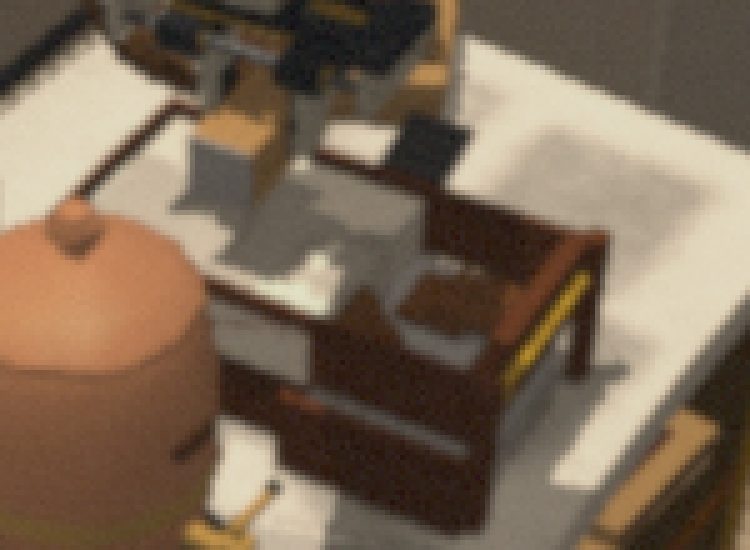

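View pics/w11.png

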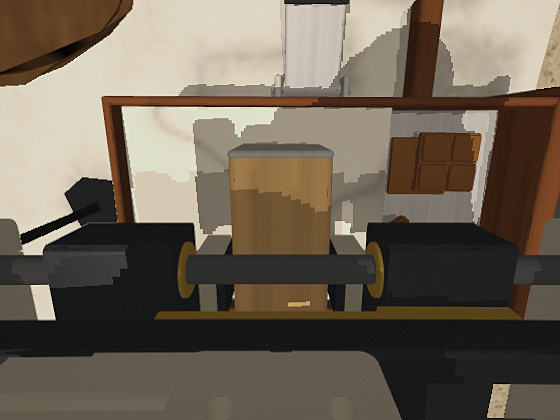

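```bash
python3 - <<'E'
from h import *
s=snap('side')
for x,y in [(245,340),(288,378),(250,385),(215,390),(248,430),(260,470),(180,440)]:
    q=bydepth(s,[(230+x/5,170+y/5)])[0]; print((x,y),((q-bay)@X).round(3),((q-bay)@Y).round(3),q[2].round(3))
E
```

```text
(245, 340) 0.037 0.056 0.103
(288, 378) 0.044 0.022 0.098
(250, 385) 0.024 0.029 0.094
(215, 390) 0.016 0.054 0.074
(248, 430) 0.015 0.019 0.07
(260, 470) -0.001 -0.022 0.08
(180, 440) -0.014 0.045 0.055
```

```bash
python3 -m crank '[{"linear":[-0.5,0.035,0],"rot":[0,0.03,0],"hand":0},{"linear":[-0.5,0.035,0],"rot":[0,0,0],"hand":0},{"linear":[0,0,0],"rot":[0,0,0],"hand":0}]';python3 -c "
from h import *
need(B(.024,0,.135),176.4)"
```

```text
clock: 21.68
tool_pos: [0.5232, -0.0767, 0.174]
orientation: [143.9, 89.9, -129.7]
force: [-0.3, -0.0, -0.9]
opening: 0.0438
at [ 0.5232 -0.0767  0.174 ] F [-0.3 -0.  -0.9] op 0.0438 t 21.68 | linear [-0.654, -0.046, -0.649] rot [0.009, -0.008, 0.001]
```

```bash
python3 -m crank '[{"linear":[-0.33,-0.02,0],"rot":[0,0,0],"hand":0},{"linear":[-0.31,-0.02,-0.2],"rot":[0,0,0],"hand":0},{"linear":[0,0,-0.3],"rot":[0,0,0],"hand":0},{"linear":[0,0,0],"rot":[0,0,0],"hand":0}]';python3 -c "
from h import *
need(B(.024,0,.11),176.4)"
```

```text
clock: 22.18
tool_pos: [0.4847, -0.0792, 0.1446]
orientation: [-106.2, 89.9, -19.7]
force: [0.2, 0.8, -0.5]
opening: 0.0441
at [ 0.4847 -0.0792  0.1446] F [ 0.2  0.8 -0.5] op 0.0441 t 22.18 | linear [-0.012, -0.005, -0.576] rot [0.01, 0.027, -0.013]
```

```bash
python3 -m crank '[{"linear":[-0.02,0,-0.25],"rot":[0,0.02,0],"hand":0},{"linear":[0,0,-0.12],"rot":[0,0,0],"hand":0},{"linear":[0,0,0],"rot":[0,0,0],"hand":0}]';python3 -m crank '[{"linear":[0,0,-0.1],"rot":[0,0,0],"hand":0},{"linear":[0,0,-0.08],"rot":[0,0,0],"hand":0}]'; python3 -c "
from h import *
need(B(.014,0,.11),176.4)"
```

```text
clock: 22.55
tool_pos: [0.4846, -0.0791, 0.1218]
orientation: [-115.4, 89.9, -28.9]
force: [0.3, -0.8, -0.4]
opening: 0.0435
clock: 22.8
tool_pos: [0.4862, -0.0791, 0.1117]
orientation: [-99.7, 89.7, -13.2]
force: [-0.0, 0.3, -2.0]
opening: 0.0439
at [ 0.4862 -0.0791  0.1117] F [-0.   0.3 -2. ] op 0.0439 t 22.8 | linear [-0.203, 0.004, -0.028] rot [0.012, 0.052, -0.022]
```

Now a 12 mm nudge in −x, then back up and look.

```bash
python3 -m crank '[{"linear":[-0.2,0,-0.02],"rot":[0,0.05,0],"hand":0},{"linear":[-0.2,0.01,0],"rot":[0,0,0],"hand":0},{"linear":[0,0,0],"rot":[0,0,0],"hand":0},{"linear":[0.1,0,0.6],"rot":[0,0,0],"hand":0},{"linear":[0.8,-0.03,0.2],"rot":[0,0,0],"hand":0},{"linear":[0.8,-0.05,0],"rot":[0,0,0],"hand":0},{"linear":[0,0,0],"rot":[0,0,0],"hand":0},{"linear":[0,0,0],"rot":[0,0,0],"hand":0}]';python3 -c "
from h import *
need(B(.042,0,.122),176.4);s=snap('side','s12.png')['image'][:,:,::-1]
cv2.imwrite('pics/s12a.png',cv2.resize(s[170:290,230:380],None,fx=5,fy=5,interpolation=3))"
```

```text
clock: 23.8
tool_pos: [0.5636, -0.0834, 0.1609]
orientation: [-134.0, 89.9, -47.4]
force: [-0.7, -0.1, -2.1]
opening: 0.0438
at [ 0.5636 -0.0834  0.1609] F [-0.7 -0.1 -2.1] op 0.0438 t 23.8 | linear [-1.028, 0.046, -0.649] rot [0.01, 0.009, -0.033]
```

View pics/s12a.png

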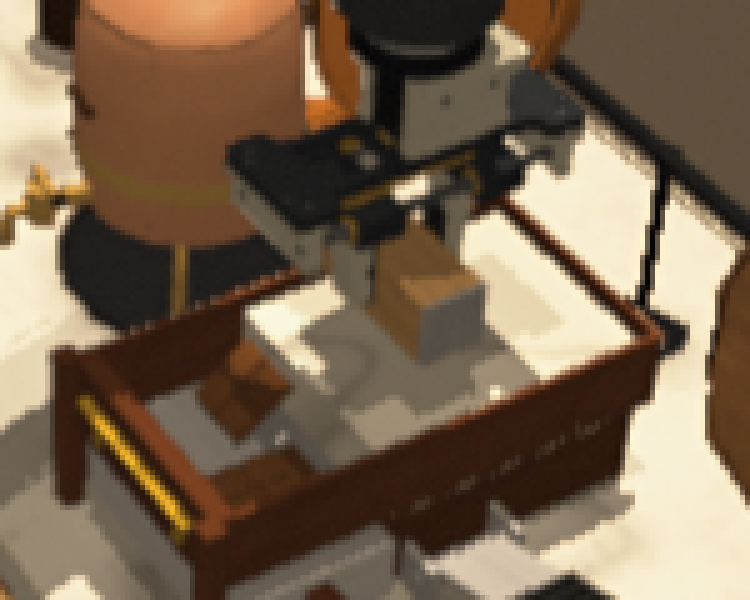

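```bash
python3 -m crank '[{"linear":[0,0,0.8],"rot":[0,0,0],"hand":0},{"linear":[0,0,0.9],"rot":[0,0,0],"hand":0},{"linear":[0,0,0.9],"rot":[0,0,0],"hand":0},{"linear":[0,0,0.9],"rot":[0,0,0],"hand":0},{"linear":[-0.2,0.4,0.1],"rot":[0,0,0],"hand":0},{"linear":[-0.3,0.8,0],"rot":[0,0,0],"hand":0},{"linear":[-0.3,0.8,0],"rot":[0,0,0],"hand":0},{"linear":[-0.3,0.8,0],"rot":[0,0,0],"hand":0},{"linear":[-0.2,0.8,0],"rot":[0,0,0],"hand":0}]';python3 -c "
from h import *
need([.471,.388,.37],176.2)"
```

```text
clock: 24.98
tool_pos: [0.473, 0.1344, 0.3844]
orientation: [-26.0, 89.9, 60.3]
force: [1.2, 0.9, -1.0]
opening: 0.0437
at [0.473  0.1344 0.3844] F [ 1.2  0.9 -1. ] op 0.0437 t 24.98 | linear [-0.034, 4.226, -0.241] rot [-0.017, 0.01, -0.027]
```

```bash
python3 -m crank '[{"linear":[0,0.8,0],"rot":[0,0,0],"hand":0},{"linear":[0,0.8,0],"rot":[0,0,0],"hand":0},{"linear":[0,0.8,0],"rot":[0,0,0],"hand":0},{"linear":[0,0.8,0],"rot":[0,0,0],"hand":0},{"linear":[0,0.7,0],"rot":[0,0,0],"hand":0},{"linear":[0,0,0],"rot":[0,0,0],"hand":0}]';python3 -c "
from h import *
need([.471,.388,.1],176.2)"
```

```text
clock: 25.72
tool_pos: [0.4651, 0.3756, 0.3853]
orientation: [-22.4, 89.8, 64.3]
force: [-0.2, 0.3, -1.7]
opening: 0.0438
at [0.4651 0.3756 0.3853] F [-0.2  0.3 -1.7] op 0.0438 t 25.73 | linear [0.098, 0.206, -4.755] rot [-0.045, 0.022, -0.102]
```

```bash
python3 -m crank '[{"linear":[0.05,0.1,-0.9],"rot":[-0.04,0.02,-0.1],"hand":0},{"linear":[0.03,0.06,-0.9],"rot":[0,0,0],"hand":0},{"linear":[0,0,-0.9],"rot":[0,0,0],"hand":0},{"linear":[0,0,-0.9],"rot":[0,0,0],"hand":0},{"linear":[0,0,-0.5],"rot":[0,0,0],"hand":0},{"linear":[0,0,0],"rot":[0,0,0],"hand":0}]';python3 -c "
from h import *
need([.471,.388,.02],176.2)"
```

```text
clock: 26.48
tool_pos: [0.4665, 0.3799, 0.1361]
orientation: [-36.1, 89.7, 50.2]
force: [0.8, 0.3, 0.1]
opening: 0.0438
at [0.4665 0.3799 0.1361] F [0.8 0.3 0.1] op 0.0438 t 26.48 | linear [0.075, 0.136, -1.935] rot [-0.043, 0.036, -0.01]
```

```bash
python3 -m crank '[{"linear":[0.07,0.13,-0.7],"rot":[-0.04,0.03,0],"hand":0},{"linear":[0,0,-0.6],"rot":[0,0,0],"hand":0},{"linear":[0,0,-0.3],"rot":[0,0,0],"hand":0},{"linear":[0,0,0],"rot":[0,0,0],"hand":0}]';python3 -c "
from h import *
need([.471,.388,.02],176.2)"
```

```text
clock: 26.98
tool_pos: [0.4739, 0.3903, 0.0472]
orientation: [-40.1, 89.3, 46.2]
force: [0.4, -0.5, -0.8]
opening: 0.0439
at [0.4739 0.3903 0.0472] F [ 0.4 -0.5 -0.8] op 0.0439 t 26.98 | linear [-0.049, -0.038, -0.453] rot [-0.105, 0.101, -0.027]
```

```bash
python3 -m crank '[{"linear":[-0.05,-0.04,-0.22],"rot":[-0.1,0.1,-0.03],"hand":0},{"linear":[0,0,-0.12],"rot":[0,0,0],"hand":0},{"linear":[0,0,0],"rot":[0,0,0],"hand":0}]';python3 -c "
from h import *
need([.471,.388,.02],176.2)"
```

```text
clock: 27.35
tool_pos: [0.4722, 0.3895, 0.0298]
orientation: [-30.6, 89.7, 55.6]
force: [-0.1, -0.1, -0.6]
opening: 0.0437
at [0.4722 0.3895 0.0298] F [-0.1 -0.1 -0.6] op 0.0437 t 27.35 | linear [-0.02, -0.026, -0.164] rot [-0.053, 0.036, -0.0]
```

```bash
python3 -m crank '[{"linear":[-0.02,-0.02,-0.16],"rot":[-0.05,0.03,0],"hand":0},{"linear":[0,0,0],"rot":[0,0,0],"hand":0}]';python3 -c "
from h import *
need([.471,.388,.019],176.2)"
```

```text
clock: 27.6
tool_pos: [0.4711, 0.3885, 0.0202]
orientation: [-50.8, 89.9, 35.4]
force: [0.3, 1.2, -1.8]
opening: 0.0437
at [0.4711 0.3885 0.0202] F [ 0.3  1.2 -1.8] op 0.0437 t 27.6 | linear [-0.002, -0.009, -0.02] rot [-0.008, 0.011, -0.002]
```

Open and rise.

```bash
python3 -m crank '[{"linear":[0,0,-0.02],"rot":[0,0,0],"hand":0},{"linear":[0,0,0],"rot":[0,0,0],"hand":1},{"linear":[0,0,0],"rot":[0,0,0],"hand":1},{"linear":[0,0,0],"rot":[0,0,0],"hand":1},{"linear":[0,0,0],"rot":[0,0,0],"hand":1},{"linear":[0,0,0],"rot":[0,0,0],"hand":1},{"linear":[0,0,0],"rot":[0,0,0],"hand":1},{"linear":[0,0,0.3],"rot":[0,0,0],"hand":1},{"linear":[0,0,0.8],"rot":[0,0,0],"hand":1},{"linear":[0,0,0.9],"rot":[0,0,0],"hand":1},{"linear":[0,0,1],"rot":[0,0,0],"hand":1},{"linear":[0,0,1],"rot":[0,0,0],"hand":1},{"linear":[0,0,1],"rot":[0,0,0],"hand":1},{"linear":[0,0,1],"rot":[0,0,0],"hand":1},{"linear":[0,0.3,0],"rot":[0,0,0],"hand":1},{"linear":[0,0.2,0],"rot":[0,0,0],"hand":1},{"linear":[0,0,0],"rot":[0,0,0],"hand":1}]';python3 -c "
from h import *
need(B(.03,.03,.37),176.4);snap('wrist','w13.png')"
```

```text
clock: 29.72
tool_pos: [0.4689, 0.4161, 0.3902]
orientation: [-130.9, 90.0, -44.7]
force: [-0.3, -1.1, 0.1]
opening: 0.0878
at [0.4689 0.4161 0.3902] F [-0.3 -1.1  0.1] op 0.0878 t 29.73 | linear [0.382, -7.767, -0.337] rot [0.005, 0.005, 0.041]
```

View pics/w13.png

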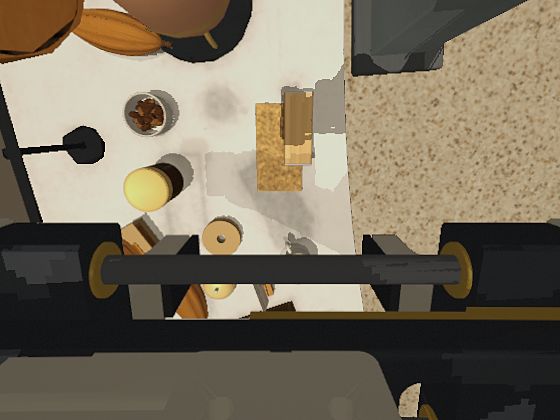

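```bash
python3 - <<'E'
from h import *
s=snap('wrist'); a=s['image'][:,:,::-1]
cv2.imwrite('pics/w13a.png',cv2.resize(a[80:200,245:345],None,fx=5,fy=5,interpolation=3))
E
```

```text
(no output)
```

View pics/w13a.png

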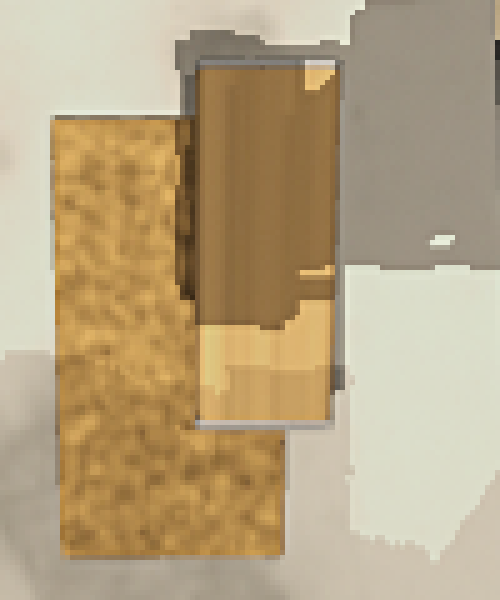

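```bash
python3 - <<'E'
from h import *
s=snap('wrist')
f=lambda L:[(245+(x+.5)/5-.5,80+(y+.5)/5-.5) for x,y in L]
b=onplane(s,f([(196,61),(340,61),(332,429),(196,429)]),.048)
print(bydepth(s,f([(210,150),(325,150),(220,400),(320,400)])).round(4))
t=b;print(t.round(4).tolist(),t.mean(0).round(4),[np.linalg.norm(t[i]-t[(i+1)%4]).round(3) for i in range(4)], np.rad2deg(np.arctan2(-(t[3]-t[0]+t[2]-t[1])[0],(t[3]-t[0]+t[2]-t[1])[1])).round(2))
need([*t.mean(0)[:2],.15],176)
m=onplane(s,f([(51,116),(62,556),(284,556)]),.004);print(m, (m[0]+m[2])/2)
E
```

```text
[[0.4555 0.326  0.0453]
 [0.4203 0.3284 0.0464]
 [0.457  0.4023 0.0471]
 [0.4254 0.4042 0.049 ]]
[[0.4573, 0.3011, 0.048], [0.414, 0.304, 0.048], [0.4209, 0.4148, 0.048], [0.4644, 0.4119, 0.048]] [0.4392 0.358  0.048 ] [np.float64(0.043), np.float64(0.111), np.float64(0.044), np.float64(0.111)] -3.61
at [0.4689 0.4152 0.3902] F [0.2 0.3 0.1] op 0.0877 t 29.88 | linear [-0.496, -0.954, -4.004] rot [0.01, 0.002, -0.033]
[[0.50571043 0.31080936 0.004     ]
 [0.51468949 0.45932259 0.004     ]
 [0.43593916 0.46451071 0.004     ]] [0.4708248  0.38766004 0.004     ]
```

Block at (0.439, 0.358), about 32/30 mm off. I regrasp it and put it back.

```bash
python3 -m crank '[{"linear":[-0.25,-0.5,-0.4],"rot":[0,0,0],"hand":1},{"linear":[-0.25,-0.45,-0.8],"rot":[0,0,0],"hand":1},{"linear":[0,0,-0.9],"rot":[0,0,0],"hand":1},{"linear":[0,0,-0.9],"rot":[0,0,0],"hand":1},{"linear":[0,0,-0.6],"rot":[0,0,0],"hand":1},{"linear":[0,0,0],"rot":[0,0,0],"hand":1}]';python3 -c "
from h import *
need([.439,.358,.019],176.3)"
```

```text
clock: 30.62
tool_pos: [0.4369, 0.3518, 0.1664]
orientation: [169.8, 89.8, -104.1]
force: [-0.2, 0.1, 1.2]
opening: 0.0877
at [0.4369 0.3518 0.1664] F [-0.2  0.1  1.2] op 0.0877 t 30.62 | linear [0.035, 0.103, -2.456] rot [0.045, -0.011, 0.046]
```

```bash
python3 -m crank '[{"linear":[0.03,0.08,-0.8],"rot":[0.04,0,0.05],"hand":1},{"linear":[0,0,-0.7],"rot":[0,0,0],"hand":1},{"linear":[0,0,-0.3],"rot":[0,0,0],"hand":1},{"linear":[0,0,0],"rot":[0,0,0],"hand":1}]';python3 -c "
from h import *
need([.439,.358,.019],176.3)"
```

```text
clock: 31.12
tool_pos: [0.4425, 0.3599, 0.0628]
orientation: [-40.9, 89.5, 45.5]
force: [-0.2, -0.3, -0.2]
opening: 0.0875
at [0.4425 0.3599 0.0628] F [-0.2 -0.3 -0.2] op 0.0875 t 31.12 | linear [-0.058, -0.032, -0.73] rot [-0.069, 0.068, -0.023]
```

```bash
python3 -m crank '[{"linear":[-0.06,-0.03,-0.4],"rot":[-0.07,0.07,-0.02],"hand":1},{"linear":[0,0,-0.25],"rot":[0,0,0],"hand":1},{"linear":[0,0,0],"rot":[0,0,0],"hand":1}]';python3 -c "
from h import *
need([.439,.358,.019],176.3)"
```

```text
clock: 31.5
tool_pos: [0.4417, 0.3615, 0.0285]
orientation: [-36.5, 89.5, 49.9]
force: [-0.1, -0.7, -0.0]
opening: 0.0875
at [0.4417 0.3615 0.0285] F [-0.1 -0.7 -0. ] op 0.0875 t 31.5 | linear [-0.045, -0.059, -0.158] rot [-0.069, 0.058, -0.018]
```

```bash
python3 -m crank '[{"linear":[-0.05,-0.05,-0.15],"rot":[-0.07,0.06,-0.02],"hand":1},{"linear":[0,0,0],"rot":[0,0,0],"hand":0},{"linear":[0,0,0],"rot":[0,0,0],"hand":0},{"linear":[0,0,0],"rot":[0,0,0],"hand":0},{"linear":[0,0,0],"rot":[0,0,0],"hand":0},{"linear":[0,0,0],"rot":[0,0,0],"hand":0},{"linear":[0,0,0],"rot":[0,0,0],"hand":0},{"linear":[0,0,0.2],"rot":[0,0,0],"hand":0},{"linear":[0,0,0.3],"rot":[0,0,0],"hand":0},{"linear":[0.25,0.25,0.1],"rot":[0,0,0],"hand":0},{"linear":[0.25,0.23,0],"rot":[0,0,0],"hand":0},{"linear":[0,0,0],"rot":[0,0,0],"hand":0}]';python3 -c "
from h import *
need([.471,.388,.02],176.2)"
```

```text
clock: 33.0
tool_pos: [0.4702, 0.389, 0.0619]
orientation: [-33.0, 89.8, 53.3]
force: [-0.8, 0.1, -1.3]
opening: 0.0436
at [0.4702 0.389  0.0619] F [-0.8  0.1 -1.3] op 0.0436 t 33.0 | linear [0.013, -0.017, -0.699] rot [-0.035, 0.026, -0.023]
```

```bash
python3 -m crank '[{"linear":[0,0,-0.4],"rot":[0,0,0],"hand":0},{"linear":[-0.03,-0.02,-0.2],"rot":[-0.05,0.05,0],"hand":0},{"linear":[0,0,0],"rot":[0,0,0],"hand":0}]';python3 -c "
from h import *
need([.471,.388,.02],176.2)"
```

```text
clock: 33.38
tool_pos: [0.4675, 0.3868, 0.0263]
orientation: [124.6, 89.8, -149.1]
force: [-0.1, 0.3, -1.8]
opening: 0.0441
at [0.4675 0.3868 0.0263] F [-0.1  0.3 -1.8] op 0.0441 t 33.38 | linear [0.059, 0.02, -0.106] rot [0.018, -0.03, -0.019]
```

```bash
python3 -m crank '[{"linear":[0.05,0.02,-0.1],"rot":[0,-0.03,0],"hand":0},{"linear":[0,0,-0.01],"rot":[0,0,0],"hand":0},{"linear":[0,0,0],"rot":[0,0,0],"hand":1},{"linear":[0,0,0],"rot":[0,0,0],"hand":1},{"linear":[0,0,0],"rot":[0,0,0],"hand":1},{"linear":[0,0,0],"rot":[0,0,0],"hand":1},{"linear":[0,0,0],"rot":[0,0,0],"hand":1},{"linear":[0,0,0],"rot":[0,0,0],"hand":1},{"linear":[0,0,0.3],"rot":[0,0,0],"hand":1},{"linear":[0,0,0.8],"rot":[0,0,0],"hand":1},{"linear":[0,0,0.9],"rot":[0,0,0],"hand":1},{"linear":[0,0,1],"rot":[0,0,0],"hand":1},{"linear":[0,0,1],"rot":[0,0,0],"hand":1},{"linear":[0,0,1],"rot":[0,0,0],"hand":1},{"linear":[0,0,1],"rot":[0,0,0],"hand":0},{"linear":[0,0.3,0],"rot":[0,0,0],"hand":0},{"linear":[0,0.2,0],"rot":[0,0,0],"hand":0},{"linear":[0,0,0],"rot":[0,0,0],"hand":0}]';python3 -c "
from h import *
need(B(.03,.03,.37),176.4);snap('wrist','w14.png')"
```

```text
clock: 35.62
tool_pos: [0.4689, 0.4163, 0.3925]
orientation: [-135.3, 89.9, -49.0]
force: [-0.1, 0.7, -0.6]
opening: 0.053
at [0.4689 0.4163 0.3925] F [-0.1  0.7 -0.6] op 0.053 t 35.62 | linear [0.383, -7.77, -0.376] rot [0.014, 0.012, 0.018]
```

View pics/w14.png

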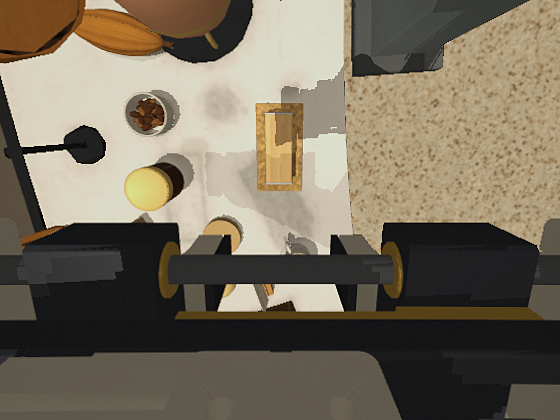

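```bash
python3 -m crank '[{"linear":[0,-0.7,0],"rot":[0,0,0],"hand":0},{"linear":[0,-0.9,0],"rot":[0,0,0],"hand":0},{"linear":[0,-0.9,0],"rot":[0,0,0],"hand":0},{"linear":[0,-0.9,0],"rot":[0,0,0],"hand":0},{"linear":[0,-0.9,0],"rot":[0,0,0],"hand":0},{"linear":[0,-0.9,0],"rot":[0,0,0],"hand":0},{"linear":[0.1,-0.9,0],"rot":[0,0,0],"hand":0},{"linear":[0.1,-0.9,0],"rot":[0,0,0],"hand":0},{"linear":[0.1,-0.5,0],"rot":[0,0,0],"hand":0},{"linear":[0,0,0],"rot":[0,0,0],"hand":0}]';python3 -c "
from h import *
need(B(.03,.036,.2),176.4);snap('wrist','w15.png')
s=snap('side','s15.png')['image'][:,:,::-1]
cv2.imwrite('pics/s15a.png',cv2.resize(s[170:290,230:380],None,fx=5,fy=5,interpolation=3))"
```

```text
clock: 36.92
tool_pos: [0.4797, -0.0518, 0.38]
orientation: [139.6, 88.8, -134.0]
force: [-0.1, 0.5, -0.4]
opening: 0.0003
at [ 0.4797 -0.0518  0.38  ] F [-0.1  0.5 -0.4] op 0.0003 t 36.92 | linear [0.208, 0.131, -2.999] rot [0.173, -0.167, 0.008]
```

View pics/s15a.png

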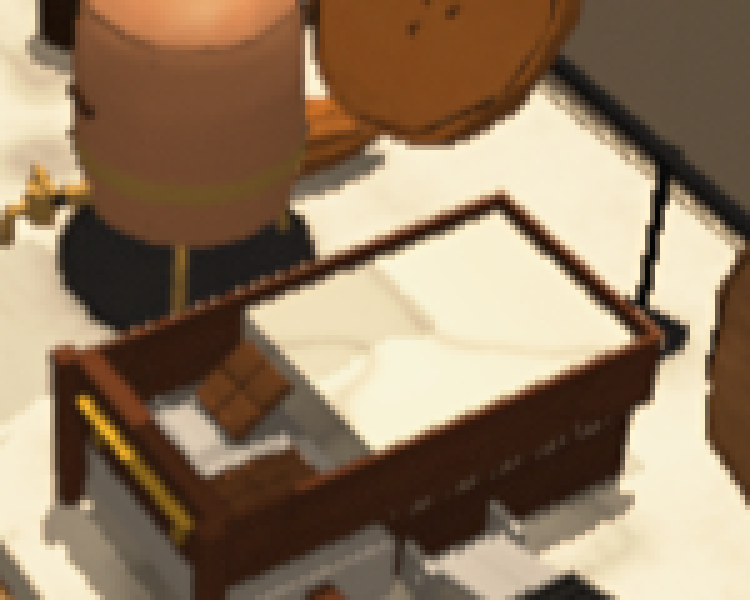

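View pics/w15.png

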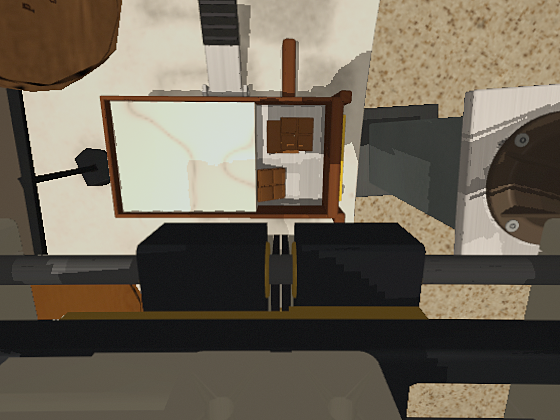

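```bash
python3 - <<'E'
from h import *
s=snap('wrist')
for q in [(258,172),(259,199),(285,170),(286,198),(271,185),(262,185),(282,185),(257,120),(257,205)]:
    z=bydepth(s,[q])[0]; print(q,((z-bay)@X).round(3),((z-bay)@Y).round(3),z[2].round(3))
need(B(.025,.036,.2),176.4)
E
```

```text
(258, 172) 0.048 0.024 0.092
(259, 199) 0.047 0.064 0.09
(285, 170) 0.008 0.024 0.066
(286, 198) 0.006 0.069 0.059
(271, 185) 0.029 0.044 0.083
(262, 185) 0.042 0.043 0.089
(282, 185) 0.013 0.046 0.071
(257, 120) 0.05 -0.049 0.059
(257, 205) 0.051 0.076 0.078
at [ 0.4799 -0.0496  0.3804] F [0.2 0.9 0.4] op 0.0001 t 37.08 | linear [0.121, 0.1, -3.007] rot [0.167, -0.156, -0.025]
```

```bash
python3 -m crank '[{"linear":[0.1,0.16,-0.8],"rot":[0.16,-0.15,0],"hand":0},{"linear":[0,0.03,-0.9],"rot":[0,0,0],"hand":0},{"linear":[0,0,-0.9],"rot":[0,0,0],"hand":0},{"linear":[0,0,0],"rot":[0,0,0],"hand":0}]';python3 -c "
from h import *
need(B(.024,.042,.13),176.4)"
```

```text
clock: 37.58
tool_pos: [0.4854, -0.0342, 0.2214]
orientation: [-76.1, 89.9, 10.8]
force: [0.2, 0.3, 0.4]
opening: 0.0008
at [ 0.4854 -0.0342  0.2214] F [0.2 0.3 0.4] op 0.0008 t 37.58 | linear [0.019, -0.056, -1.523] rot [-0.005, 0.026, -0.092]
```

```bash
python3 -m crank '[{"linear":[0.02,-0.05,-0.7],"rot":[0,0.02,-0.09],"hand":0},{"linear":[0,0,-0.6],"rot":[0,0,0],"hand":0},{"linear":[0,0,-0.2],"rot":[0,0,0],"hand":0},{"linear":[0,0,0],"rot":[0,0,0],"hand":0}]';python3 -c "
from h import *
need(B(.024,.042,.1),176.4)"
```

```text
clock: 38.08
tool_pos: [0.4935, -0.0339, 0.1389]
orientation: [-83.3, 89.3, 3.5]
force: [0.4, 0.3, 0.0]
opening: 0.0003
at [ 0.4935 -0.0339  0.1389] F [0.4 0.3 0. ] op 0.0003 t 38.08 | linear [-0.115, -0.061, -0.648] rot [-0.009, 0.147, -0.077]
```

```bash
python3 -m crank '[{"linear":[-0.13,-0.06,-0.3],"rot":[0,0.15,-0.08],"hand":0},{"linear":[-0.01,0,-0.2],"rot":[0,0,0],"hand":0},{"linear":[0,0,0],"rot":[0,0,0],"hand":0}]';python3 -c "
from h import *
need(B(.024,.042,.08),176.4)"
```

```text
clock: 38.45
tool_pos: [0.487, -0.037, 0.1108]
orientation: [-63.8, 89.7, 22.6]
force: [-1.0, 0.2, -0.3]
opening: 0.0005
at [ 0.487  -0.037   0.1108] F [-1.   0.2 -0.3] op 0.0005 t 38.45 | linear [-0.007, -0.01, -0.513] rot [-0.021, 0.05, -0.003]
```

```bash
python3 -m crank '[{"linear":[-0.02,-0.01,-0.2],"rot":[-0.02,0.05,0],"hand":0},{"linear":[0,0,-0.15],"rot":[0,0,0],"hand":0}]';python3 -m crank '[{"linear":[0,0,-0.1],"rot":[0,0,0],"hand":0},{"linear":[0,0,-0.1],"rot":[0,0,0],"hand":0}]';python3 -c "
from h import *
need(B(.024,.042,.08),176.4)"
```

```text
clock: 38.7
tool_pos: [0.4865, -0.0375, 0.0896]
orientation: [-75.6, 89.9, 10.9]
force: [-0.4, -0.2, 0.1]
opening: 0.0005
clock: 38.95
tool_pos: [0.4864, -0.0376, 0.0763]
orientation: [-82.3, 89.9, 4.1]
force: [0.2, -0.4, 0.4]
opening: 0.0003
at [ 0.4864 -0.0376  0.0763] F [ 0.2 -0.4  0.4] op 0.0003 t 38.95 | linear [0.004, 0.0, 0.062] rot [-0.001, 0.012, -0.004]
```

```bash
python3 -m crank '[{"linear":[0,0,-0.05],"rot":[0,0,0],"hand":0},{"linear":[0,0,0.5],"rot":[0,0,0],"hand":0},{"linear":[0,-0.2,1],"rot":[0,0,0],"hand":0},{"linear":[0,-0.2,1],"rot":[0,0,0],"hand":0},{"linear":[0,-0.2,1],"rot":[0,0,0],"hand":0},{"linear":[0,0,1],"rot":[0,0,0],"hand":0},{"linear":[0,0,0],"rot":[0,0,0],"hand":0}]';python3 -c "
from h import *
st();s=snap('wrist','w16.png')
i=snap('side','s16.png')['image'][:,:,::-1]
cv2.imwrite('pics/s16a.png',cv2.resize(i[170:290,230:380],None,fx=5,fy=5,interpolation=3))"
```

```text
clock: 39.83
tool_pos: [0.4838, -0.0758, 0.3511]
orientation: [179.7, 89.9, -93.9]
force: [-1.1, -0.4, -0.5]
opening: 0.0007
{'clock': np.float64(39.825), 'tool_pos': array([ 0.484, -0.076,  0.351]), 'orientation': array([179.699,  89.887, -93.865]), 'force': array([-1.056, -0.438, -0.532]), 'opening': np.float64(0.001), 'joint_pos': array([ 14.248,  -0.728,  -9.61 ,   0.109, -81.153, -17.828])}
```

View pics/s16a.png

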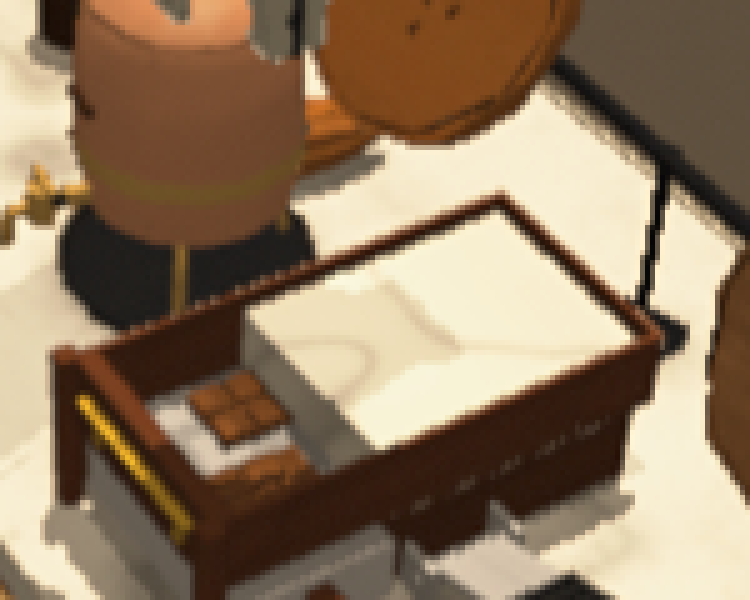

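View pics/w16.png

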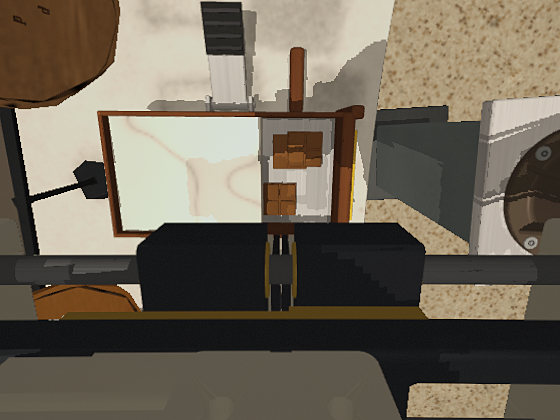

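```bash
python3 - <<'E'
from h import *
s=snap('wrist')
for q in [(222,30),(205,8),(238,50),(222,8),(222,50)]:
    z=bydepth(s,[q])[0]; print(q,((z-bay)@X).round(3),((z-bay)@Y).round(3),z[2].round(3))
for q in onplane(s,[(297,49),(291,80),(303,80)],.04): print(((q-bay)@X).round(4),((q-bay)@Y).round(4))
need(B(.098,-.186,.13),176.4)
E
```

```text
(222, 30) 0.096 -0.18 0.058
(205, 8) 0.114 -0.202 0.067
(238, 50) 0.077 -0.158 0.052
(222, 8) 0.093 -0.203 0.066
(222, 50) 0.098 -0.158 0.051
-0.0018 -0.1624
0.0059 -0.1231
-0.0108 -0.1231
at [ 0.4813 -0.0753  0.345 ] F [ 0.4 -0.4 -1.3] op 0.0005 t 39.98 | linear [1.08, -3.241, -3.584] rot [0.026, -0.117, -0.008]
```

```bash
python3 -m crank '[{"linear":[0.25,-0.8,0],"rot":[0,-0.1,0],"hand":0},{"linear":[0.27,-0.8,-0.5],"rot":[0,0,0],"hand":0},{"linear":[0.27,-0.8,-0.7],"rot":[0,0,0],"hand":0},{"linear":[0.27,-0.8,-0.7],"rot":[0,0,0],"hand":0},{"linear":[0,0,-0.8],"rot":[0,0,0],"hand":0},{"linear":[0,0,0],"rot":[0,0,0],"hand":0}]';python3 -c "
from h import *
need(B(.098,-.186,.08),176.4)"
```

```text
clock: 40.72
tool_pos: [0.5392, -0.2644, 0.1743]
orientation: [89.6, 89.1, 176.3]
force: [0.7, -0.3, 0.5]
opening: 0.0007
at [ 0.5392 -0.2644  0.1743] F [ 0.7 -0.3  0.5] op 0.0007 t 40.73 | linear [0.115, -0.09, -1.572] rot [-0.012, -0.183, -0.049]
```

```bash
python3 -m crank '[{"linear":[0.1,-0.1,-0.7],"rot":[0,-0.18,-0.05],"hand":0},{"linear":[0,0,-0.6],"rot":[0,0,0],"hand":0},{"linear":[0,0,0],"rot":[0,0,0],"hand":0}]';python3 -c "
from h import *
need(B(.098,-.186,.03),176.4)"
```

```text
clock: 41.1
tool_pos: [0.5475, -0.2703, 0.0989]
orientation: [-116.2, 89.8, -29.7]
force: [-0.0, -0.2, 0.3]
opening: -0.0001
at [ 0.5475 -0.2703  0.0989] F [-0.  -0.2  0.3] op -0.0001 t 41.1 | linear [-0.023, 0.008, -1.148] rot [0.017, 0.03, -0.038]
```

```bash
python3 -m crank '[{"linear":[-0.02,0,-0.5],"rot":[0,0.03,0],"hand":0},{"linear":[0,0,-0.4],"rot":[0,0,0],"hand":0},{"linear":[0,0,-0.3],"rot":[0,0,0],"hand":0},{"linear":[0,0,-0.2],"rot":[0,0,0],"hand":0}]';python3 -m crank '[{"linear":[0,0,-0.05],"rot":[0,0,0],"hand":0},{"linear":[0,0,-0.05],"rot":[0,0,0],"hand":0}]'
```

```text
clock: 41.6
tool_pos: [0.5535, -0.2733, 0.0294]
orientation: [-127.9, 89.1, -40.8]
force: [-14.0, 4.0, 48.2]
opening: 0.0002
clock: 41.85
tool_pos: [0.5538, -0.2733, 0.0311]
orientation: [-131.8, 89.0, -44.6]
force: [-6.1, 2.6, 9.9]
opening: 0.0001
```

```bash
python3 -m crank '[{"linear":[-0.05,0,-0.1],"rot":[0,0.1,0],"hand":0},{"linear":[0,0,-0.07],"rot":[0,0,0],"hand":0},{"linear":[0,0,-0.07],"rot":[0,0,0],"hand":0},{"linear":[0,0,-0.07],"rot":[0,0,0],"hand":0}]';python3 -c "
from h import *
i=snap('side','s17.png')['image'][:,:,::-1]
cv2.imwrite('pics/s17a.png',cv2.resize(i[200:320,230:380],None,fx=5,fy=5,interpolation=3))"
```

```text
clock: 42.35
tool_pos: [0.5543, -0.2735, 0.0302]
orientation: [-147.1, 88.8, -59.5]
force: [-8.5, 3.0, 13.4]
opening: 0.0006
```

View pics/s17a.png

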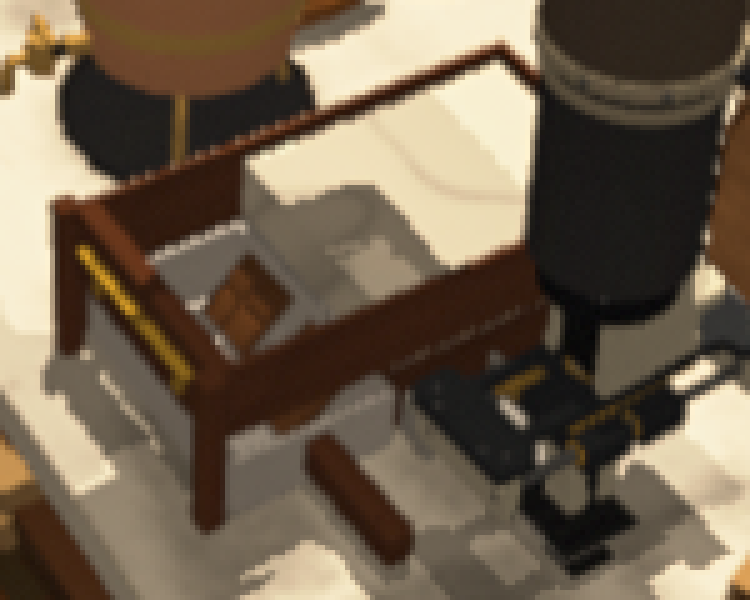

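```bash
python3 -m crank '[{"linear":[0,0,-0.12],"rot":[0,0,0],"hand":0},{"linear":[0,0,-0.12],"rot":[0,0,0],"hand":0},{"linear":[0,0,-0.12],"rot":[0,0,0],"hand":0},{"linear":[0,0,-0.12],"rot":[0,0,0],"hand":0}]';python3 -c "
from h import *
s=snap('side');P=cloud(s)
L=P-bay; x=L@X;y=L@Y;z=L[...,2]
hsv=cv2.cvtColor(s['image'],cv2.COLOR_RGB2HSV)
for q in [(245,275),(265,300),(225,310),(240,345),(310,335),(290,415),(320,420)]:
    u,v=int(230+q[0]/5),int(200+q[1]/5); print(q,x[v,u].round(3),y[v,u].round(3),z[v,u].round(3))
i=snap('scene')['image'][:,:,::-1]
cv2.imwrite('pics/c17a.png',cv2.resize(i[130:240,240:390],None,fx=5,fy=5,interpolation=3))
st()"
```

```text
clock: 42.9
tool_pos: [0.5544, -0.2736, 0.0295]
orientation: [-150.0, 88.4, -61.9]
force: [-17.3, 9.1, 39.6]
opening: 0.0005
(245, 275) 0.038 0.053 0.035
(265, 300) 0.037 0.029 0.035
(225, 310) 0.017 0.042 0.025
(240, 345) 0.017 0.024 0.011
(310, 335) -0.005 -0.078 0.119
(290, 415) 0.004 -0.05 0.024
(320, 420) 0.005 -0.078 0.045
{'clock': np.float64(43.0), 'tool_pos': array([ 0.554, -0.274,  0.029]), 'orientation': array([-149.913,   88.38 ,  -61.832]), 'force': array([-17.328,   9.996,  40.425]), 'opening': np.float64(0.0), 'joint_pos': array([ -7.35 ,  25.392, -21.67 ,   1.97 , -42.014,   3.977])}
```

View pics/c17a.png

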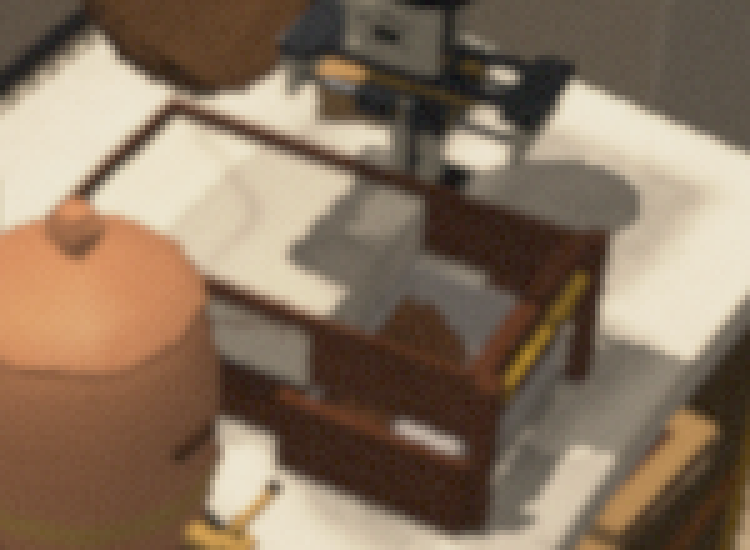

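```bash
python3 -m crank '[{"linear":[0,0,0],"rot":[0,0,0],"hand":0},{"linear":[0,0,0.4],"rot":[-0.05,0.2,0],"hand":0},{"linear":[0,0,0.5],"rot":[0,0,0],"hand":0},{"linear":[0,0,0.8],"rot":[0,0,0],"hand":0},{"linear":[-0.3,0.3,1],"rot":[0,0,0],"hand":0},{"linear":[-0.3,0.5,1],"rot":[0,0,0],"hand":0},{"linear":[-0.3,0.6,1],"rot":[0,0,0],"hand":0},{"linear":[-0.2,0.6,0.5],"rot":[0,0,0],"hand":0},{"linear":[0,0,0],"rot":[0,0,0],"hand":0}]';python3 -c "
from h import *
need(B(0,-.14,.2),176.4);s=snap('wrist','w18.png')"
```

```text
clock: 44.12
tool_pos: [0.4991, -0.1628, 0.3585]
orientation: [-141.2, 87.2, -52.6]
force: [-0.1, -0.8, -0.3]
opening: 0.0006
at [ 0.4991 -0.1628  0.3585] F [-0.1 -0.8 -0.3] op 0.0006 t 44.12 | linear [-0.798, -0.916, -2.641] rot [0.444, 0.326, -0.436]
```

View pics/w18.png

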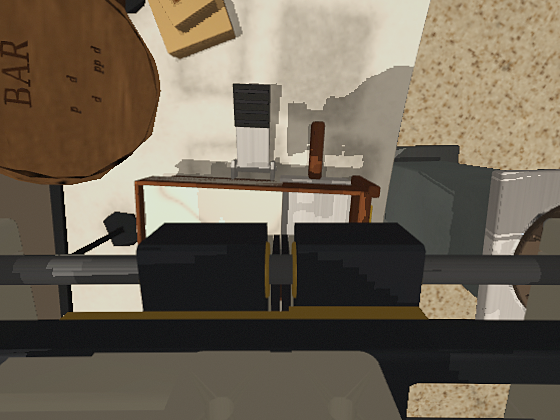

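```bash
python3 -c "
from h import *
i=snap('side','s18.png')['image'][:,:,::-1]
cv2.imwrite('pics/s18a.png',cv2.resize(i[200:320,230:380],None,fx=5,fy=5,interpolation=3))"
```

```text
(no output)
```

View pics/s18a.png

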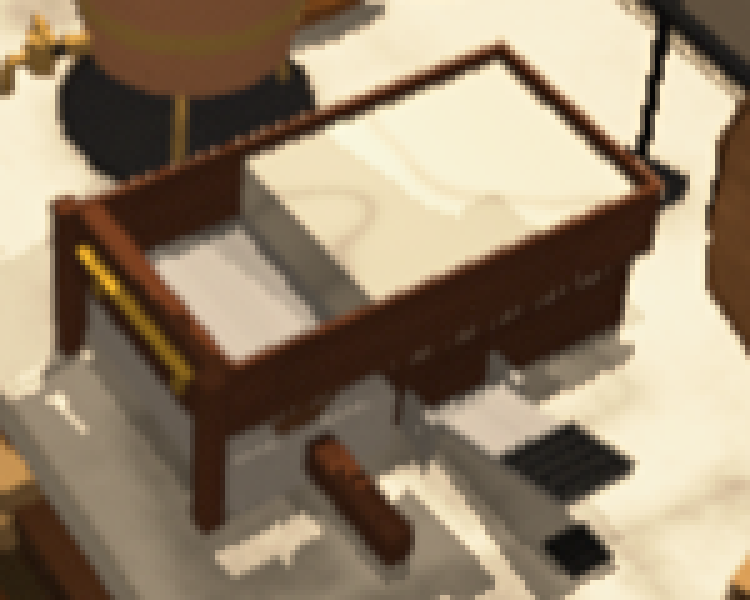

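```bash
python3 -m crank '[{"linear":[-0.4,-0.5,-0.4],"rot":[0.44,0.32,-0.4],"hand":0.6},{"linear":[-0.37,-0.45,-0.7],"rot":[0,0,0],"hand":0.6},{"linear":[0,0,-0.8],"rot":[0,0,0],"hand":0.6},{"linear":[0,0,-0.8],"rot":[0,0,0],"hand":0.6},{"linear":[0,0,0],"rot":[0,0,0],"hand":0.6}]';python3 -c "
from h import *
need([.4535,-.218,.1],176.4)"
```

```text
clock: 44.85
tool_pos: [0.4489, -0.2246, 0.1887]
orientation: [87.4, 89.5, 173.7]
force: [-0.4, -0.8, 0.8]
opening: 0.0449
at [ 0.4489 -0.2246  0.1887] F [-0.4 -0.8  0.8] op 0.0449 t 44.85 | linear [0.077, 0.109, -1.478] rot [-0.012, -0.106, 0.007]
```

```bash
python3 -m crank '[{"linear":[0.08,0.1,-0.7],"rot":[0,-0.1,0],"hand":0.6},{"linear":[0,0,-0.7],"rot":[0,0,0],"hand":0.6},{"linear":[0,0,0],"rot":[0,0,0],"hand":0.6}]';python3 -c "
from h import *
need([.4535,-.218,.018],176.4)"
```

```text
clock: 45.22
tool_pos: [0.4579, -0.2205, 0.1087]
orientation: [-110.5, 89.7, -24.1]
force: [-0.2, -0.0, 1.1]
opening: 0.0524
at [ 0.4579 -0.2205  0.1087] F [-0.2 -0.   1.1] op 0.0524 t 45.23 | linear [-0.073, 0.042, -1.512] rot [0.023, 0.053, -0.003]
```

```bash
python3 -m crank '[{"linear":[-0.09,0.04,-0.6],"rot":[0.02,0.05,0],"hand":0.6},{"linear":[-0.02,0,-0.5],"rot":[0,0.02,0],"hand":0.6},{"linear":[0,0,0],"rot":[0,0,0],"hand":0.6}]';python3 -c "
from h import *
need([.4535,-.218,.018],176.4)"
```

```text
clock: 45.6
tool_pos: [0.4585, -0.2199, 0.0502]
orientation: [-109.5, 89.5, -23.0]
force: [0.7, -1.0, 0.9]
opening: 0.0527
at [ 0.4585 -0.2199  0.0502] F [ 0.7 -1.   0.9] op 0.0527 t 45.6 | linear [-0.083, 0.031, -0.536] rot [0.042, 0.098, -0.035]
```

```bash
python3 -m crank '[{"linear":[-0.09,0.03,-0.3],"rot":[0.04,0.1,-0.03],"hand":0.6},{"linear":[-0.02,0,-0.2],"rot":[0,0.02,0],"hand":0.6},{"linear":[0,0,0],"rot":[0,0,0],"hand":0},{"linear":[0,0,0],"rot":[0,0,0],"hand":0},{"linear":[0,0,0],"rot":[0,0,0],"hand":0},{"linear":[0,0,0],"rot":[0,0,0],"hand":0},{"linear":[0,0,0],"rot":[0,0,0],"hand":0},{"linear":[0,0,0],"rot":[0,0,0],"hand":0},{"linear":[0,0,0],"rot":[0,0,0],"hand":0}]';python3 -c "
from h import *
need(B(-.002,-.33,.018),176.4)"
```

```text
clock: 46.72
tool_pos: [0.4558, -0.2188, 0.0249]
orientation: [-105.3, 89.7, -18.8]
force: [-1.1, -0.1, -1.7]
opening: 0.0197
at [ 0.4558 -0.2188  0.0249] F [-1.1 -0.1 -1.7] op 0.0197 t 46.73 | linear [-0.31, -3.14, -0.115] rot [0.019, 0.055, -0.025]
```

```bash
python3 -m crank '[{"linear":[-0.01,-0.15,0],"rot":[0,0,0],"hand":0},{"linear":[-0.02,-0.3,0],"rot":[0,0,0],"hand":0},{"linear":[-0.02,-0.3,0],"rot":[0,0,0],"hand":0},{"linear":[-0.02,-0.3,0],"rot":[0,0,0],"hand":0}]';python3 -c "
from h import *
need(B(-.002,-.33,.024),176.4)
i=snap('side','s19.png')['image'][:,:,::-1]"
```

```text
clock: 47.22
tool_pos: [0.4523, -0.2834, 0.0249]
orientation: [-96.2, 89.6, -9.6]
force: [-0.2, 1.9, 0.4]
opening: 0.0201
at [ 0.4523 -0.2834  0.0249] F [-0.2  1.9  0.4] op 0.0201 t 47.23 | linear [-0.251, -2.064, -0.015] rot [0.012, 0.07, -0.042]
```

View pics/s19.png

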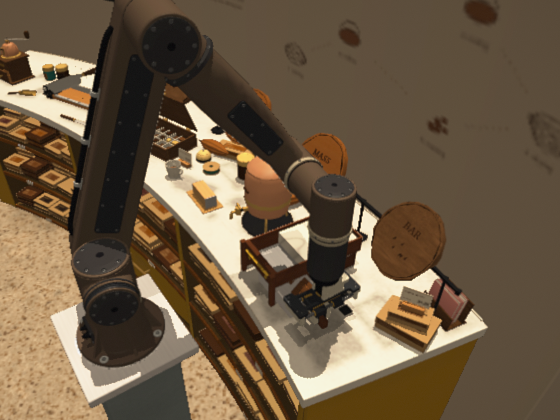

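```bash
python3 -m crank '[{"linear":[-0.04,-0.3,0],"rot":[0,0.06,0],"hand":0},{"linear":[-0.03,-0.35,0],"rot":[0,0,0],"hand":0},{"linear":[-0.03,-0.35,0],"rot":[0,0,0],"hand":0},{"linear":[-0.03,-0.35,0],"rot":[0,0,0],"hand":0},{"linear":[-0.03,-0.35,0],"rot":[0,0,0],"hand":0},{"linear":[-0.02,-0.35,0],"rot":[0,0,0],"hand":0},{"linear":[0,0,0],"rot":[0,0,0],"hand":0}]';python3 -c "
from h import *
need(B(-.002,-.33,.024),176.4)
i=snap('side','s20.png')['image'][:,:,::-1]"
```

```text
clock: 48.15
tool_pos: [0.4419, -0.4145, 0.0249]
orientation: [-113.6, 89.8, -27.2]
force: [0.3, -1.8, 0.9]
opening: 0.0192
at [ 0.4419 -0.4145  0.0249] F [ 0.3 -1.8  0.9] op 0.0192 t 48.15 | linear [-0.078, 0.121, -0.015] rot [0.02, 0.039, -0.017]
```

View pics/s20.png

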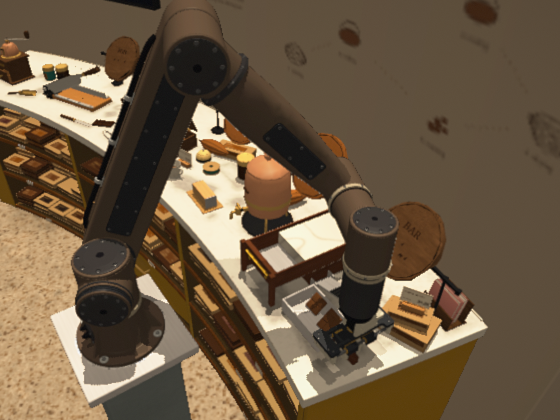

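Tray is out with pieces in it. Release and rise.

```bash
python3 -m crank '[{"linear":[0,0,0],"rot":[0,0,0],"hand":0.7},{"linear":[0,0,0],"rot":[0,0,0],"hand":0.7},{"linear":[0,0,0],"rot":[0,0,0],"hand":0.7},{"linear":[0,0,0],"rot":[0,0,0],"hand":0.7},{"linear":[0,0,0],"rot":[0,0,0],"hand":0.7},{"linear":[0,0,0.3],"rot":[0,0,0],"hand":0.7},{"linear":[0,0,0.8],"rot":[0,0,0],"hand":1},{"linear":[0,0,1],"rot":[0,0,0],"hand":1},{"linear":[0,0,1],"rot":[0,0,0],"hand":1},{"linear":[0,0,1],"rot":[0,0,0],"hand":1},{"linear":[0,0.5,1],"rot":[0,0,0],"hand":1},{"linear":[0,0.7,0],"rot":[0,0,0],"hand":1},{"linear":[0,0.9,0],"rot":[0,0,0],"hand":1},{"linear":[0,0.9,0],"rot":[0,0,0],"hand":1},{"linear":[0,0.7,0],"rot":[0,0,0],"hand":1},{"linear":[0,0,0],"rot":[0,0,0],"hand":1}]';python3 -c "
from h import *
st();snap('wrist','w21.png');snap('scene','c21.png');snap('side','s21.png')"
```

```text
clock: 50.2
tool_pos: [0.4381, -0.1854, 0.3351]
orientation: [-74.6, 89.7, 11.9]
force: [1.2, -0.1, 0.5]
opening: 0.0876
{'clock': np.float64(50.2), 'tool_pos': array([ 0.438, -0.185,  0.335]), 'orientation': array([-74.552,  89.706,  11.95 ]), 'force': array([ 1.178, -0.05 ,  0.451]), 'opening': np.float64(0.088), 'joint_pos': array([ 7.9400e-01, -2.0730e+00, -1.2848e+01, -5.8000e-02, -7.8937e+01,
       -4.2810e+00])}
```

View pics/w21.png

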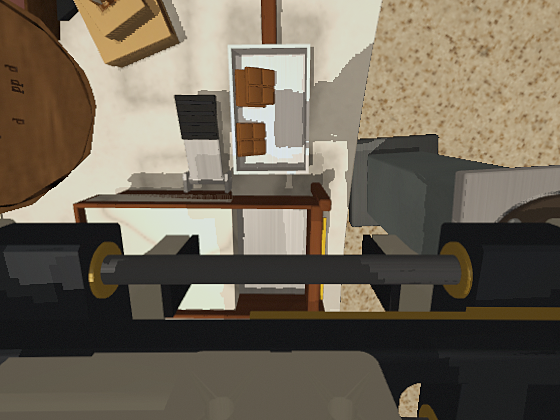

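View pics/c21.png

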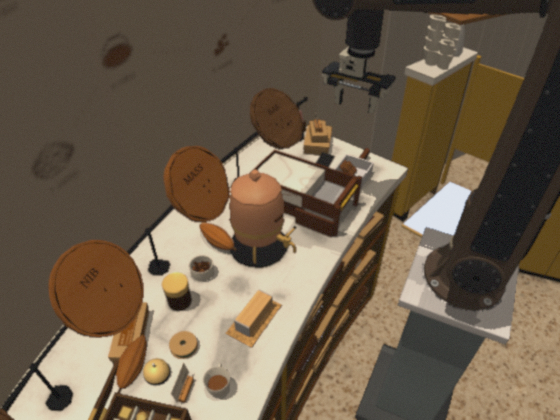

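View pics/s21.png

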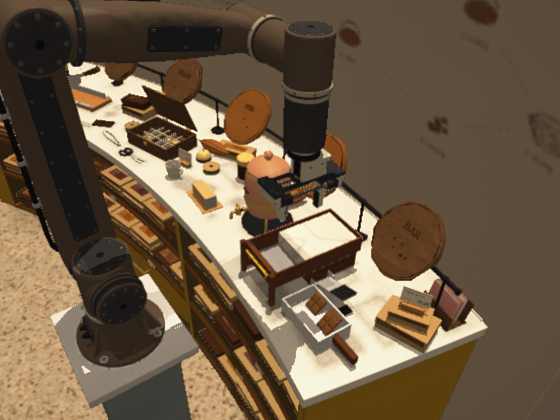

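```bash
python3 - <<'E'
from h import *
s=snap('wrist'); a=s['image'][:,:,::-1]
cv2.imwrite('pics/w21a.png',cv2.resize(a[35:185,215:325],None,fx=4,fy=4,interpolation=3))
t=onplane(s,[(228,45),(310,47),(305,173),(233,173)],.045); m=t.mean(0); print(t.round(3),m,((m-bay)@X),((m-bay)@Y))
P=cloud(s); hsv=cv2.cvtColor(s['image'],cv2.COLOR_RGB2HSV)
r=np.zeros((420,560),bool); r[60:165,232:300]=1
k=r&(hsv[...,1]>120)
n,l,stt,c=cv2.connectedComponentsWithStats(k.astype('uint8'))
for i in range(1,n):
    if stt[i,4]>30:
        q=P[l==i]; print(stt[i],np.nanmin(q,0).round(3),np.nanmax(q,0).round(3),np.nanmean(q,0).round(3))
print(P[60:170,228:312,2][::20,::12].round(3))
E
```

```text
[[ 0.498 -0.358  0.045]
 [ 0.392 -0.349  0.045]
 [ 0.405 -0.184  0.045]
 [ 0.509 -0.191  0.045]] [ 0.45098591 -0.27065422  0.045     ] 0.0031411501858587257 -0.1928367976414784
[ 234   69   40   40 1446] [ 0.443 -0.33   0.009] [ 0.498 -0.279  0.043] [ 0.47  -0.304  0.03 ]
[236 125  30  34 920] [ 0.461 -0.257  0.009] [ 0.503 -0.21   0.041] [ 0.482 -0.234  0.028]
[[ 0.043  0.003  0.002  0.002  0.002  0.002  0.003]
 [-0.003  0.036  0.035  0.023  0.002  0.002  0.002]
 [-0.001  0.036  0.036  0.025  0.003  0.002  0.003]
 [ 0.     0.004  0.003  0.004  0.001  0.003  0.002]
 [-0.001  0.041  0.022  0.007  0.003  0.     0.003]
 [-0.002  0.003  0.002  0.003  0.004  0.002  0.004]]
```

View pics/w21a.png

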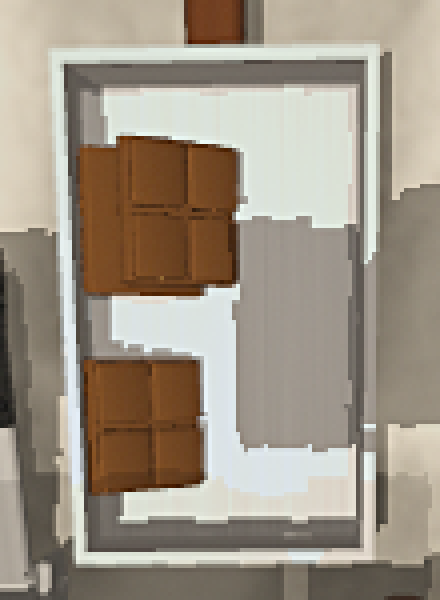

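```bash
python3 -c "
from h import *
print(ticket.close_job())"
```

```text
the job is handed in; nothing more can be done
None
```

The job is handed in at about 50 s on the clock. I slid the tray home, wiped all three pieces into the chute with the block, and put the block back on its mat. With the treadle pressed to its stop the pieces dropped into the tray, which I then drew out.

- **Fixes on the way:**
  - The last piece stayed leaning against the chute wall. I pressed it lower with the block, then laid it flat with the closed fingers once the block was back on its mat.
  - The block was knocked about 3 cm aside after I first put it down, so I picked it up again and re-centred it.
- **Last checks:**
  - All three pieces lie inside the tray, below its rim; two are stacked, leaning on its wall.
  - The tray's middle measures about 193 mm to the right of the chute, where 155 mm is needed. It looks flat on the counter.
  - The slab and gate are empty and the treadle is up.
  - The block is centred on its mat. The tin is upright and no cup looked knocked over, though I never singled out the white cup.
  - The gripper is clear of everything.
- **Not confirmed:**
  - For the first judged step, the last piece was still leaning on the gate while the block was above the slab. By the depth picture its centre was about 0.09 m above the counter, inside the 0.055–0.1 m limit, but the job gives no verdict.
  - The cameras differed by up to about 10 mm in y on the station's position. I used the close wrist view, and the tray stopped within about 3 mm of where that put the end stop.

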